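# Change the air-dryer cartridges and set the air valve

### The arm

A 6-joint arm with a two-finger parallel gripper is mounted at the origin on the work surface. World frame = base frame: x ahead of the robot, y to its left, z up, the work surface at z = 0. Lengths are in mm, angles in rad, forces in N, time in s.
With the tool pointing down it reaches from about 275 to 1000 mm from the base axis. Payload 8.4 kg.
Tool frame: the origin (TCP) lies at the centre of the arm's flange, where the gripper is bolted on; the fingertips stand 173 mm ahead of it and the grasp point (between the pads) lies 155 mm ahead of it (r.nose_length is the distance from the TCP to the fingertips, in mm); z points along the fingers, y is the direction in which the jaws open and shut (so a half turn about z gives the same grasp; the last joint's range is limited). The gripper opens to 85 mm and grips with 20 to 120 N. Pads are 22 mm wide; open, the fingers measure 114 mm over their backs; the gripper's body (76 mm by 85 mm) begins 54 mm behind the grasp point. The pads swing forward as they close: fully open they stand 13 mm farther back than shut.
Start: joints at [-0.002, 0.353, 1.633, -0, 1.155, -0.002], TCP at [625.004, -0, 404.681] pointing down, gripper open.
Joint ranges: [-2.63, 2.63], [-0.92, 2.1], [0.06, 2.66], [-1.3, 4.44], [0, 2.69], [-3.02, 3.02]. Speed limits (rad/s): [2.22, 2.22, 2.79, 3.14, 3.14, 3.14].

### API

Orientations are given as [roll, pitch, yaw] about the fixed x, y, z axes, in that order (R = Rz(yaw) Ry(pitch) Rx(roll)).
In Python, from rig import r, grab_frame, workorder gives the robot as it stands.
- The arm moves only by the tool carry_out, never from a script. Its argument "steps" is a list that holds one entry, the list of rows, each a list of 5 numbers: the opening in per cent of the stroke, from 0 (shut) to 100 (fully open), then the shift along the tool's x, y, z in m, then the turn about the tool's z in degrees. In form: [[[jaw, x, y, z, spin], ...]]. A call has 1 to 8 rows; each row is the pose to reach, as a shift and turn from the pose measured when the call began, along the tool's axes at that moment; what a row does not reach only later rows make up. A row lasts 1/10 s, in which the tool goes at most 50 mm and 8.59 degrees, less where a joint would pass 70% of its speed; a pose out of reach is approached as far as the arm can. A call with a gripper value outside its range is refused whole. The fingers move at their own pace and stop on an object; "squeeze" is the grip in N (left out, the last holds). Time passes only in rows, so rows that repeat a pose let the fingers close. It gives the time, the measured TCP pose, the force and the opening at its end, in the units of the state.
- r.sense(): the state, without advancing time (a new reading comes with each control period).
- grab_frame(name): name is "scene" or "side" or "wrist"; returns a dict with "image" (384x512x3 uint8, red, green, blue), "intrinsics" (3x3 intrinsics, pixels), "eye" and "rotation" of the camera in the world; the wrist camera has in their place "T_tool_cam" (4x4, takes a point from camera to tool coordinates, whose origin is the TCP and whose axes are the flange's). Camera axes: x right, y up, looking along -z (the intrinsics and any distortion apply to the point x, -y, -z); pixel columns grow to the right and rows downward; lengths in mm; the calibration is good to about 2 mm. A picture is of the moment at which its call begins: read the wrist's pose just before it. There is no depth.
- workorder.sign_off(): hands the job in, once; it reports no verdict.
The state is a dict: "clock": time; "qpos": joint angles; "qvel": joint speeds; "joint_efforts": joint torques, N m; "eef_pos": TCP position; "tcp_rot": TCP orientation; "contact_force": force on the tool from outside, world axes, zero at the start; "wrist_torque": the same for the moment, N m; "opening": opening from 0.0 (shut) to 1.0 (fully open).
Only numpy, scipy, OpenCV 4.12 (cv2) and the standard library are available. Lean on these libraries where they do the work, as an engineer would, in place of code of your own. Each camera call takes 0.05 s, during which the arm holds its last target.

### The job

Shut the air valve on the bench's manifold fully before taking out or fitting any cartridge. Then change the dryer cartridges: take out the spent ones now locked in the sockets (press down, twist counter-clockwise, lift) and stand them upright in the wooden tray, and fit every new one standing on the bench into a socket of its own, notches lined up, pushed down against the spring and twisted clockwise to the stop so that it stays locked. Once all are in, open the valve halfway, to its 45 degree mark, and leave the other things on the bench where they are.

Things in the scene. Friction and masses are not known exactly. Their poses are not given: they have to be found in the camera images.
- manifold: air manifold fixed to the bench: aluminium bar 74 mm wide (x), 370 mm long (y), 20 mm high. Origin on its underside, on the line of the socket and valve axes; z up. It carries three upright steel sockets, port0, port1, port2 at y = -160, -65, 30 mm, and a brass ball valve at y = 125 mm
- port0 (a point): centre of a bayonet socket's mouth (top of its rim, 56 mm above the bench, outside 69 mm, bore 47 mm). The rim is 6 mm thick with two notches 14 mm wide along the manifold's +x and -x. Any cartridge fits any socket; an empty socket seals itself
- port1 (a point): second socket, the same. A spring plunger meets the cartridge's underside 40 mm above the bench (lugs still in the notches), pushing up with 2.8 N there, 5.6 N at 32 mm; it bottoms at 28 mm. An untwisted cartridge pops back up to 40 mm
- port2 (a point): third socket, the same. To lock: lugs along the manifold's x, push the underside down to 30 mm, turn clockwise seen from above (lugs go under the rim; stop at 65 degrees; counter-clockwise is blocked), let go: the spring holds it with its underside at 32 mm above the bench
- cart0: new upright dryer cartridge, 72 mm tall, 0.12-0.2 kg (maybe absent). Origin: centre of underside, z up. Aluminium cylinder 44 mm across, z 0-34 mm (foot chamfered 3 mm over lowest 5 mm); on top a black grip bar 44 mm long (x), 14 mm thick (y), z 34-72 mm. Two bayonet lugs at +x and -x, 58 mm tip to tip, 10 mm wide, z 12-18 mm: the bar shows the lugs' direction; a half turn changes nothing
- cart1: new upright dryer cartridge, 72 mm tall, 0.12-0.2 kg (maybe absent). Origin: centre of underside, z up. Aluminium cylinder 44 mm across, z 0-34 mm (foot chamfered 3 mm over lowest 5 mm); on top a black grip bar 44 mm long (x), 14 mm thick (y), z 34-72 mm. Two bayonet lugs at +x and -x, 58 mm tip to tip, 10 mm wide, z 12-18 mm: the bar shows the lugs' direction; a half turn changes nothing
- cart2: new upright dryer cartridge, 72 mm tall, 0.12-0.2 kg (maybe absent). Origin: centre of underside, z up. Aluminium cylinder 44 mm across, z 0-34 mm (foot chamfered 3 mm over lowest 5 mm); on top a black grip bar 44 mm long (x), 14 mm thick (y), z 34-72 mm. Two bayonet lugs at +x and -x, 58 mm tip to tip, 10 mm wide, z 12-18 mm: the bar shows the lugs' direction; a half turn changes nothing
- spent0: spent cartridge, the same in shape, size and frame as the new ones (maybe absent). It starts locked in a socket, turned about 63 degrees clockwise from the notches, underside 32 mm above the bench; to free it press it down 2 mm, turn it back counter-clockwise until its lugs lie along the manifold's x, and lift
- spent1: spent cartridge, the same in shape, size and frame as the new ones (maybe absent). It starts locked in a socket, turned about 63 degrees clockwise from the notches, underside 32 mm above the bench; to free it press it down 2 mm, turn it back counter-clockwise until its lugs lie along the manifold's x, and lift
- spent2: spent cartridge, the same in shape, size and frame as the new ones (maybe absent). It starts locked in a socket, turned about 63 degrees clockwise from the notches, underside 32 mm above the bench; to free it press it down 2 mm, turn it back counter-clockwise until its lugs lie along the manifold's x, and lift
- tray: plywood tray fixed to the bench, 140 mm (x) by 240 mm (y), walls 25 mm high, walls and floor 4 mm thick, empty at first; origin at the centre of its underside. The spent cartridges go here, side by side along y
- valve (a joint): ball valve's angle: 0 = shut, the lever then points to the manifold's -x, 1.571 = fully open, lever to the manifold's +y; it grows as the lever turns clockwise seen from above; stays where it is left (friction 0.15 N m), stops at both ends. Three black marks on the white dial under the lever stand at 0, 45 and 90 degrees
- valve_axis (a point): point on the valve's upright turning axis at the lever's mid height, 66 mm above the bench
- valve_grip (a point): point on the lever to grip, 65 mm out from the turning axis; the lever is an upright dark steel blade 88 mm long from the axis, 12 mm thick and 28 mm high, z = 52 to 80 mm above the bench, with free space below its outer half
- hammer: hammer lying on the bench, 240 mm long; not part of the job, leave it alone
- dish: white bowl, 100 mm across; leave it alone
- oil: small steel can, 48 mm across, 90 mm tall; leave it alone
Mind the look-alikes: they are no part of the job. Leave any green or red look-alike of the cart0 alone.

How it is judged (in metres and radians):
On the way, in this order (a step that is already met when the one before it is completed fails the run):
1. the valve is shut (within 5 degrees) (value of joint valve below 0.09 rad), for 0.2 s.
2. every spent cartridge stands in the tray and every new one is locked in a socket while the valve is still shut (x of spent0 in the frame of tray between -0.07 and 0.07 m and y of spent0 in the frame of tray between -0.12 and 0.12 m and z of each of spent0, spent1, spent2 in the frame of tray below 0.02 m and angle between each of spent0, spent1, spent2's own z axis and vertical below 0.2 rad and x of spent1 in the frame of tray between -0.07 and 0.07 m and y of spent1 in the frame of tray between -0.12 and 0.12 m and x of spent2 in the frame of tray between -0.07 and 0.07 m and y of spent2 in the frame of tray between -0.12 and 0.12 m and (horizontal distance between cart0 and port0 below 0.005 m or horizontal distance between cart0 and port1 below 0.005 m or horizontal distance between cart0 and port2 below 0.005 m) and z of cart0 in the frame of manifold between 0.027 and 0.0355 m and angle between the x axis of each of cart0, cart1, cart2 and the x axis of manifold, either way round above 0.87 rad and angle between each of cart0, cart1, cart2's own z axis and vertical below 0.1 rad and (horizontal distance between cart1 and port0 below 0.005 m or horizontal distance between cart1 and port1 below 0.005 m or horizontal distance between cart1 and port2 below 0.005 m) and z of cart1 in the frame of manifold between 0.027 and 0.0355 m and (horizontal distance between cart2 and port0 below 0.005 m or horizontal distance between cart2 and port1 below 0.005 m or horizontal distance between cart2 and port2 below 0.005 m) and z of cart2 in the frame of manifold between 0.027 and 0.0355 m and value of joint valve below 0.12 rad), for 0.3 s.
3. the valve is half open (value of joint valve between 0.68 and 0.89 rad), for 0.2 s.
At the end, for the whole second after the job is handed in: every spent cartridge stands upright in the tray, every new one present is locked in a socket (within 5 mm of its centre, underside 27 to 35.5 mm above the bench, upright, turned more than 50 degrees clockwise from the notches) and at rest, and the valve stands at 45 degrees, 6 either way (all of step 3 and x of spent0 in the frame of tray between -0.07 and 0.07 m and y of spent0 in the frame of tray between -0.12 and 0.12 m and z of each of spent0, spent1, spent2 in the frame of tray below 0.02 m and angle between each of spent0, spent1, spent2's own z axis and vertical below 0.2 rad and x of spent1 in the frame of tray between -0.07 and 0.07 m and y of spent1 in the frame of tray between -0.12 and 0.12 m and x of spent2 in the frame of tray between -0.07 and 0.07 m and y of spent2 in the frame of tray between -0.12 and 0.12 m and (horizontal distance between cart0 and port0 below 0.005 m or horizontal distance between cart0 and port1 below 0.005 m or horizontal distance between cart0 and port2 below 0.005 m) and z of cart0 in the frame of manifold between 0.027 and 0.0355 m and angle between the x axis of each of cart0, cart1, cart2 and the x axis of manifold, either way round above 0.87 rad and angle between each of cart0, cart1, cart2's own z axis and vertical below 0.1 rad and (horizontal distance between cart1 and port0 below 0.005 m or horizontal distance between cart1 and port1 below 0.005 m or horizontal distance between cart1 and port2 below 0.005 m) and z of cart1 in the frame of manifold between 0.027 and 0.0355 m and (horizontal distance between cart2 and port0 below 0.005 m or horizontal distance between cart2 and port1 below 0.005 m or horizontal distance between cart2 and port2 below 0.005 m) and z of cart2 in the frame of manifold between 0.027 and 0.0355 m and linear speed of each of cart0, cart1, cart2, spent0, spent1, spent2 below 0.02 m/s); the robot touches nothing.
It fails at once if a cartridge is in a socket, not locked, while the valve is open (value of joint valve above 0.25 rad and ((x of cart0 in the frame of manifold between -0.012 and 0.012 m and y of cart0 in the frame of manifold between -0.19 and 0.06 m and z of cart0 in the frame of manifold between 0.025 and 0.048 m and angle between the x axis of cart0 and the x axis of manifold, either way round below 0.79 rad) or (x of cart1 in the frame of manifold between -0.012 and 0.012 m and y of cart1 in the frame of manifold between -0.19 and 0.06 m and z of cart1 in the frame of manifold between 0.025 and 0.048 m and angle between the x axis of cart1 and the x axis of manifold, either way round below 0.79 rad) or (x of cart2 in the frame of manifold between -0.012 and 0.012 m and y of cart2 in the frame of manifold between -0.19 and 0.06 m and z of cart2 in the frame of manifold between 0.025 and 0.048 m and angle between the x axis of cart2 and the x axis of manifold, either way round below 0.79 rad) or (x of spent0 in the frame of manifold between -0.012 and 0.012 m and y of spent0 in the frame of manifold between -0.19 and 0.06 m and z of spent0 in the frame of manifold between 0.025 and 0.048 m and angle between the x axis of spent0 and the x axis of manifold, either way round below 0.79 rad) or (x of spent1 in the frame of manifold between -0.012 and 0.012 m and y of spent1 in the frame of manifold between -0.19 and 0.06 m and z of spent1 in the frame of manifold between 0.025 and 0.048 m and angle between the x axis of spent1 and the x axis of manifold, either way round below 0.79 rad) or (x of spent2 in the frame of manifold between -0.012 and 0.012 m and y of spent2 in the frame of manifold between -0.19 and 0.06 m and z of spent2 in the frame of manifold between 0.025 and 0.048 m and angle between the x axis of spent2 and the x axis of manifold, either way round below 0.79 rad))).
It fails at once if the hammer, bowl or can is pushed more than 40 mm (distance of any of hammer, dish, oil from where it was at the start of the episode above 0.04 m).
Of spent0, spent1, spent2 only 2 to 3 are there at a start; the rules pass over those that are not, and their reading is None.
Of cart0, cart1, cart2 only 2 to 3 are there at a start; the rules pass over those that are not, and their reading is None.
At some moment in a run one of cart0, cart1, cart2 may be knocked a few centimetres aside while the robot is not near it.
It also fails if it takes over 210 s, if anything falls off the work surface, if the arm or the gripper's body presses on something with over 40 N, if the wrist force passes 120 N, or if a joint passes its speed limit or range.

## Working session

There is one attempt and no reset: what is moved stays moved. The work goes in short steps, Python scripts to look and compute and a tool call to move; the robot and the scene stay as the last step left them, time stands still between calls to the robot, and variables do not carry over. Pictures are saved under pics/ and viewed, and the job is handed in when it is done.

Besides the shell and the picture viewer there is one more tool, called after "Call:" as name([rows], argument=value, ...), one row to a line, values as JSON. carry_out: Moves the arm, as the interface text tells. Its arguments: {"type":"object","properties":{"steps":{"type":"array","items":{"type":"array","items":{"type":"array","items":{"type":"number"}}}},"squeeze":{"type":"number"}},"required":["steps"]}

```bash
ls; mkdir -p pics; python3 - <<'E'
from rig import r, grab_frame, workorder
import cv2,json
print(r.sense())
for n in ("scene","side","wrist"):
    f=grab_frame(n)
    cv2.imwrite(f"pics/{n}0.png",f["image"][:,:,::-1])
    print(n,{k:v for k,v in f.items() if k!="image"})
E
```

```text
pics
{'clock': 0.0, 'qpos': array([-2.42675900e-03,  3.53627046e-01,  1.63412310e+00,  3.06439112e-05,
        1.15518232e+00, -2.40032677e-03]), 'qvel': array([ 3.74290911e-04, -1.97720813e-03, -7.27062053e-05, -2.21634986e-03,
       -5.19148417e-04, -1.06375348e-03]), 'joint_efforts': array([-2.03471049e-03, -6.05236173e+01, -3.42063046e+01, -2.62302356e-04,
        9.48130677e-03,  3.61521288e-06]), 'eef_pos': array([ 6.24770122e+02, -1.14187136e-02,  4.03979416e+02]), 'tcp_rot': array([-3.14025291e+00, -3.12344627e-05,  1.57075748e+00]), 'contact_force': array([ 0.09050963, -0.00518346, -0.04632322]), 'wrist_torque': array([ 0.04995014,  0.01963279, -0.02123891]), 'opening': 1.001431778014917}
scene {'intrinsics': array([[489.55548134,   0.        , 257.12975204],
       [  0.        , 489.55548134, 194.23321826],
       [  0.        ,   0.        ,   1.        ]]), 'eye': array([1018.25838599,  867.70662153,  780.28575272]), 'rotation': array([0.97110377, 0.01614855, 2.60139181])}
side {'intrinsics': array([[419.59919488,   0.        , 252.78224016],
       [  0.        , 419.59919488, 191.71389516],
       [  0.        ,   0.        ,   1.        ]]), 'eye': array([388.21805686, 798.34808907, 870.77408165]), 'rotation': array([ 0.79087789, -0.00556042, -3.00295889])}
wrist {'intrinsics': array([[268.43130026,   0.        , 253.68624436],
       [  0.        , 268.43130026, 193.81456158],
       [  0.        ,   0.        ,   1.        ]]), 'T_tool_cam': array([[ 2.40588994e-04,  9.51331248e-01,  3.08170080e-01,
         7.88497692e+01],
       [ 9.99999855e-01, -3.77507539e-04,  3.84676404e-04,
         1.13446672e-01],
       [ 4.82291212e-04,  3.08169943e-01, -9.51331201e-01,
         3.17295857e+01],
       [ 0.00000000e+00,  0.00000000e+00,  0.00000000e+00,
         1.00000000e+00]])}
```

View pics/scene0.png

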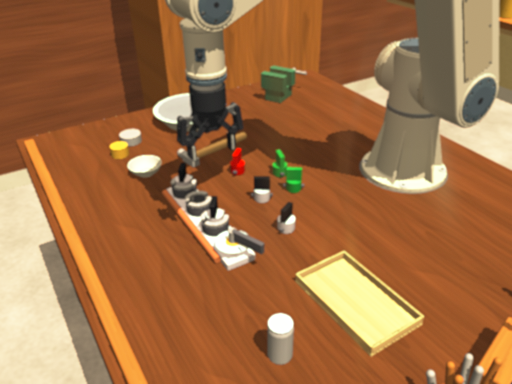

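View pics/side0.png

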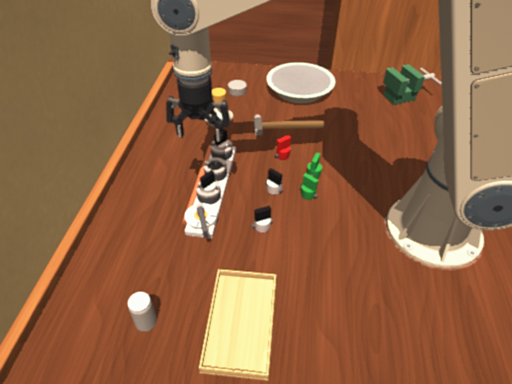

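View pics/wrist0.png

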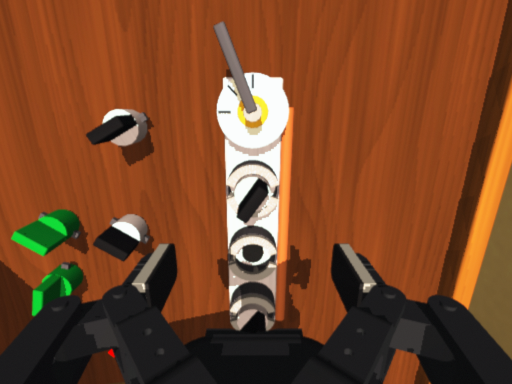

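```bash
cat > h.py <<'E'
from rig import r, grab_frame, workorder
import numpy as np, cv2
from scipy.spatial.transform import Rotation as R
def pose(s=None):
    s=s or r.sense(); return np.array(s["eef_pos"]),R.from_euler("xyz",s["tcp_rot"]).as_matrix()
def cam(name):
    s=r.sense() if name=="wrist" else None
    f=grab_frame(name); K=f["intrinsics"]
    if name=="wrist":
        p,Rt=pose(s); T=f["T_tool_cam"]; e=p+Rt@T[:3,3]; Rc=Rt@T[:3,:3]
    else:
        e=f["eye"]; Rc=R.from_euler("xyz",f["rotation"]).as_matrix()
    return f["image"],K,np.array(e),Rc
def save(n,img,c):  np.savez(f"/tmp/{n}.npz",img=img,K=c[0],e=c[1],R=c[2]); cv2.imwrite(f"pics/{n}.png",img[:,:,::-1])
def shot(name,n):
    im,*c=cam(name); save(n,im,c); return im,c
def load(n):
    d=np.load(f"/tmp/{n}.npz"); return d["img"],(d["K"],d["e"],d["R"])
def unproj(c,uv,z):
    K,e,Rc=c; uv=np.atleast_2d(uv).astype(float)
    d=np.c_[(uv[:,0]-K[0,2])/K[0,0],-(uv[:,1]-K[1,2])/K[1,1],-np.ones(len(uv))]@Rc.T
    return e+d*((z-e[2])/d[:,2])[:,None]
def proj(c,P):
    K,e,Rc=c; q=(np.atleast_2d(P)-e)@Rc; return np.c_[K[0,0]*q[:,0]/-q[:,2]+K[0,2],-K[1,1]*q[:,1]/-q[:,2]+K[1,2]]
def crop(img,x0,y0,x1,y1,k,fn): cv2.imwrite(fn,cv2.resize(img[y0:y1,x0:x1,::-1],None,fx=k,fy=k,interpolation=cv2.INTER_CUBIC))
def go(P,yaw=None,tip=None):
    """world TCP target P -> shift in tool axes (m) and spin deg from now"""
    p,Rt=pose(); d=Rt.T@(np.array(P,float)-p)/1000
    return np.round(d,4)
E
python3 - <<'E'
from h import *
img,c=shot("wrist","w1")
crop(img,200,0,330,180,4,"pics/w1a.png"); crop(img,200,150,330,340,4,"pics/w1b.png"); crop(img,60,80,200,270,4,"pics/w1c.png")
print(c)
E
```

```text
[array([[268.43130026,   0.        , 253.68624436],
       [  0.        , 268.43130026, 193.81456158],
       [  0.        ,   0.        ,   1.        ]]), array([624.91711661,  78.86013816, 372.41166891]), array([[ 9.99998803e-01, -7.43023236e-04,  1.35743114e-03],
       [ 2.88531091e-04,  9.51329045e-01,  3.08176841e-01],
       [-1.52034622e-03, -3.08176080e-01,  9.51328120e-01]])]
```

```bash
python3 -c "
import cv2,numpy as np
a=[cv2.resize(cv2.imread(f'pics/w1{k}.png'),(266,390)) for k in 'abc'];cv2.imwrite('pics/w1m.png',np.hstack(a))"
```

```text
(no output)
```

View pics/w1m.png

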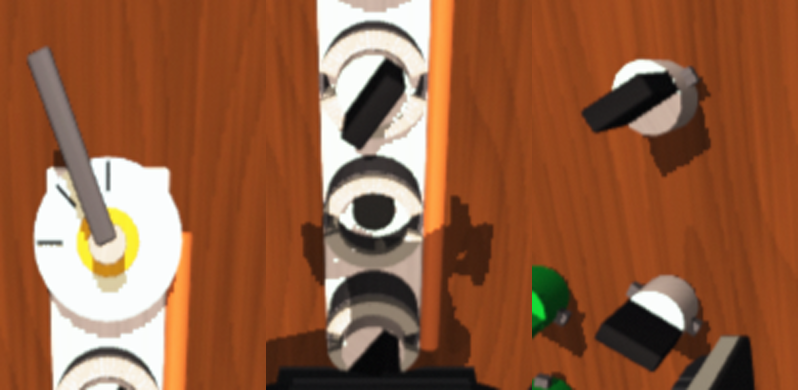

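View pics/w1a.png

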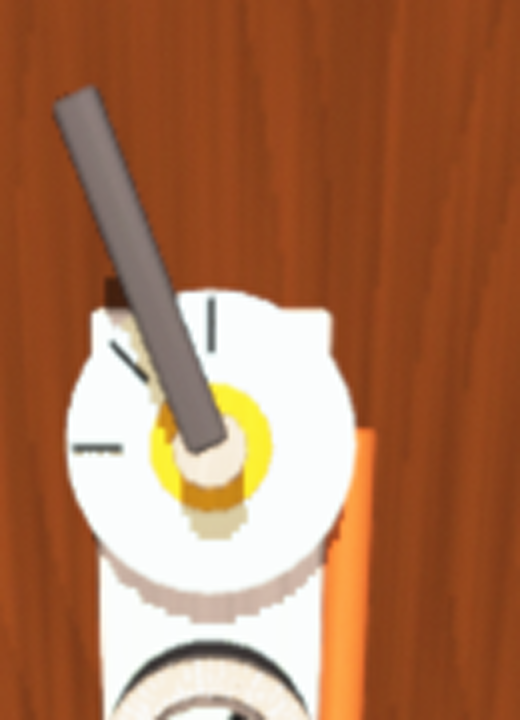

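View pics/w1b.png

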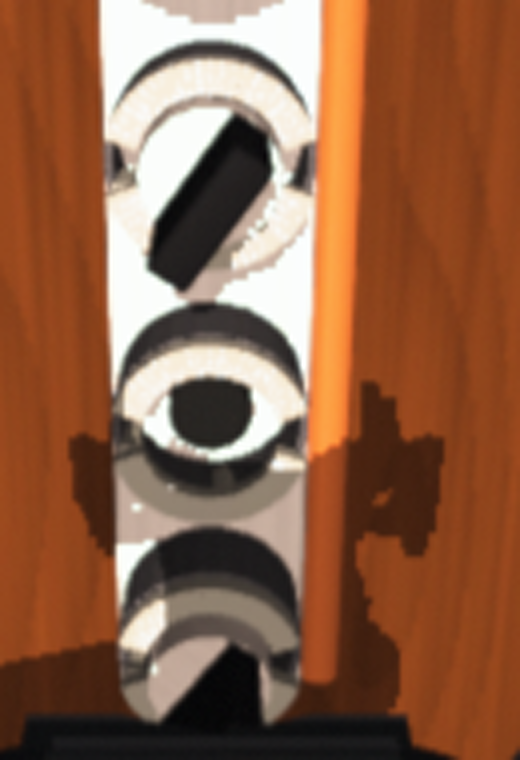

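```bash
python3 - <<'E'
from h import *
img,c=load("w1")
P=unproj(c,[(252.8,191.3),(252.3,259),(252.1,315.8)],55)
print(P.round(1), np.linalg.norm(np.diff(P,axis=0),axis=1))
for z in (30,40,50): print(z,unproj(c,[(253,110.7)],z).round(1))
print(unproj(c,[(200+82/4,96/4),(200+205/4,440/4)],80).round(1))
# edges of the bar at left/right -> z=20
print(unproj(c,[(200+100/4,150+10/4),(200+322/4,150+10/4),(200+112/4,150+420/4)],20).round(1))
E
```

```text
[[ 623.4  -20.7   55. ]
 [ 622.6 -116.4   55. ]
 [ 622.2 -210.9   55. ]] [95.72025025 94.45612596]
30 [[623.6  74.4  30. ]]
40 [[623.6  74.5  40. ]]
50 [[623.6  74.7  50. ]]
[[592.9 153.8  80. ]
 [621.9  75.8  80. ]]
[[ 586.7   21.8   20. ]
 [ 659.6   21.8   20. ]
 [ 586.2 -131.2   20. ]]
```

Call:
carry_out([
  [[100,0.03,-0.005,0.02,-5],[100,0.07,-0.012,0.05,-10],[100,0.11,-0.02,0.07,-15],[100,0.1355,-0.024,0.09,-20.4],[100,0.1355,-0.024,0.09,-20.4],[100,0.1355,-0.024,0.09,-20.4]],
])

```text
clock: 0.8
eef_pos: [600.6, 135.9, 313.8]
tcp_rot: [-3.14, -0.0, 1.927]
contact_force: [-0.2, -1.2, 0.3]
opening: 1.001
```

```bash
python3 - <<'E'
from h import *
s=r.sense();print(s["eef_pos"],s["tcp_rot"],s["qpos"],s["contact_force"])
img,c=shot("wrist","w2"); print(go([601,135.5,224]), proj(c,[[623,74.5,80],[601,135.5,80]]))
E
```

```text
[600.64699999 135.8715944  313.83863931] [-3.13963257e+00 -1.74911778e-04  1.92707680e+00] [ 2.20054402e-01  4.35915156e-01  1.73075542e+00 -1.12092650e-04
  9.76887752e-01 -1.36163425e-01] [-0.15087677 -1.16819268  0.2889572 ]
[0.0003 0.0001 0.0906] [[253.64886589 278.7859703 ]
 [254.47952443 210.19046362]]
```

View pics/w2.png

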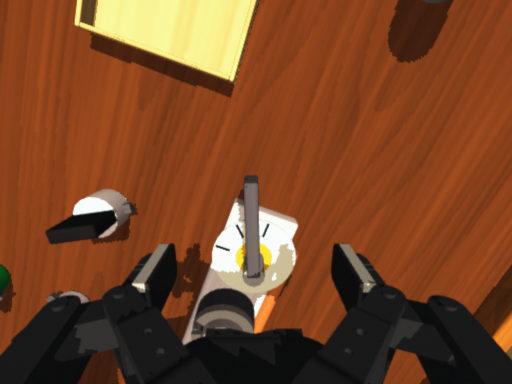

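Call:
carry_out([
  [[100,0,0,0.045,0],[100,0,0,0.088,0],[100,0,0,0.088,0],[0,0,0,0.088,0],[0,0,0,0.088,0],[0,0,0,0.088,0],[0,0,0,0.088,0],[0,0,0,0.088,0]],
], squeeze=25)

```text
clock: 1.65
eef_pos: [601.2, 135.3, 227.7]
tcp_rot: [3.141, 0.0, 1.926]
contact_force: [-3.7, -0.3, 2.2]
opening: 0.145
```

Call:
carry_out([
  [[0,0,0,0,0],[0,0,0,0,0],[0,0,0,0,0]],
])

```text
clock: 1.95
eef_pos: [600.9, 135.2, 227.7]
tcp_rot: [-3.141, 0.0, 1.926]
contact_force: [-3.7, -2.0, 3.7]
opening: 0.136
```

```bash
python3 - <<'E'
from h import *
s=r.sense();print(s["eef_pos"],s["tcp_rot"],s["contact_force"],s["opening"])
p,Rt=pose(s); ax=np.array([623.5,74.5]); v=p[:2]-ax; print(np.linalg.norm(v), np.degrees(np.arctan2(v[1],-v[0])))
for i in range(1,9):
    a=np.radians(8.2*i); M=np.array([[np.cos(a),-np.sin(a)],[np.sin(a),np.cos(a)]]); q=ax+M@v
    print(np.round(Rt.T@np.array([*(q-p[:2]),0])/1000,4), -8.2*i)
E
```

```text
[600.85634023 135.17681662 227.7062515 ] [-3.14102366e+00  1.19404022e-04  1.92588074e+00] [-3.73549725 -1.97238209  3.70617628] 0.13636591259715714
64.76427567038655 69.53519502103174
[-0.0007 -0.0092  0.    ] -8.2
[-0.0027 -0.0183  0.    ] -16.4
[-0.0059 -0.0269  0.    ] -24.599999999999998
[-0.0104 -0.0351  0.    ] -32.8
[-0.016  -0.0425  0.    ] -41.0
[-0.0225 -0.049   0.    ] -49.199999999999996
[-0.03   -0.0545  0.    ] -57.39999999999999
[-0.0381 -0.0589  0.    ] -65.6
```

Call:
carry_out([
  [[0,-0.0007,-0.0092,0,-8.2],[0,-0.0027,-0.0183,0,-16.4],[0,-0.0059,-0.0269,0,-24.6],[0,-0.0104,-0.0351,0,-32.8],[0,-0.016,-0.0425,0,-41],[0,-0.0225,-0.049,0,-49.2],[0,-0.03,-0.0545,0,-57.4],[0,-0.0381,-0.0589,0,-65.6]],
])

```text
clock: 2.75
eef_pos: [558.3, 78.8, 227.7]
tcp_rot: [-3.141, -0.002, 3.077]
contact_force: [-2.1, -0.0, 3.4]
opening: 0.131
```

```bash
python3 - <<'E'
from h import *
s=r.sense();print(s["eef_pos"],s["tcp_rot"],s["contact_force"],s["opening"])
p,Rt=pose(s); ax=np.array([623.5,74.5]); v=p[:2]-ax; print(np.linalg.norm(v), np.degrees(np.arctan2(v[1],-v[0])))
yaw=np.degrees(np.arctan2(Rt[1,0],Rt[0,0])); print(yaw)
print(go([623.5-64.8,75.0,227.7]))
E
```

```text
[558.29703512  78.83364554 227.72044126] [-3.14137663e+00 -1.62811127e-03  3.07668305e+00] [-2.10427044 -0.02476755  3.36586427] 0.13074733024339655
65.34682175333988 3.802510339026564
176.28095378513234
[-0.0007 -0.0038  0.    ]
```

Call:
carry_out([
  [[0,-0.0003,-0.003,0,-2.5],[0,-0.0005,-0.0045,0,-4],[0,-0.0005,-0.0048,0,-4.2],[0,-0.0005,-0.0048,0,-4.2]],
])

```text
clock: 3.15
eef_pos: [558.3, 74.1, 227.7]
tcp_rot: [-3.141, -0.002, -3.134]
contact_force: [-4.4, 1.2, 4.3]
opening: 0.135
```

Call:
carry_out([
  [[100,0,0,0,0],[100,0,0,0,0],[100,0,0,0,0],[100,0,0,0,0],[100,0,0,-0.05,0],[100,0,0,-0.1,0],[100,0,0,-0.14,0],[100,0,0,-0.14,0]],
])

```text
clock: 3.95
eef_pos: [560.5, 74.4, 373.7]
tcp_rot: [3.141, 0.008, -3.134]
contact_force: [0.0, -0.1, -0.5]
opening: 1.0
```

```bash
python3 - <<'E'
from h import *
s=r.sense();print(s["eef_pos"],s["tcp_rot"],s["contact_force"],s["opening"],s["qpos"])
img,c=shot("wrist","w3"); 
E
```

```text
[560.49693957  74.38714147 373.66382257] [ 3.14056353  0.00770146 -3.13437296] [ 0.0136444  -0.08928607 -0.49359482] 0.9995886810821013 [ 1.29267285e-01  2.91569702e-01  1.79620095e+00  9.69080071e-05
  1.04605254e+00 -1.44880092e+00]
```

View pics/w3.png

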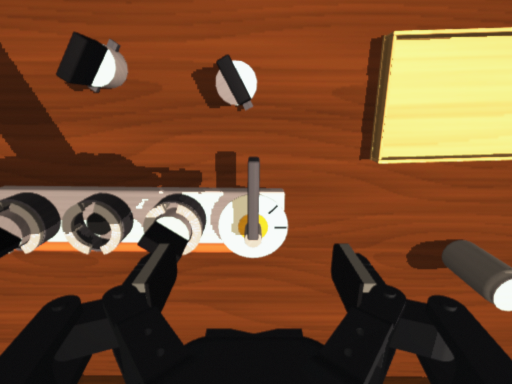

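```bash
python3 - <<'E'
from h import *
img,c=load("w3"); crop(img,50,15,270,125,3.6,"pics/w3c.png")
s,cs=shot("scene","s1"); crop(s,280,230,440,360,4.5,"pics/s1t.png")
s,cs=shot("side","d1"); crop(s,190,260,290,385,4.5,"pics/d1t.png")
E
```

```text
(no output)
```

View pics/w3c.png

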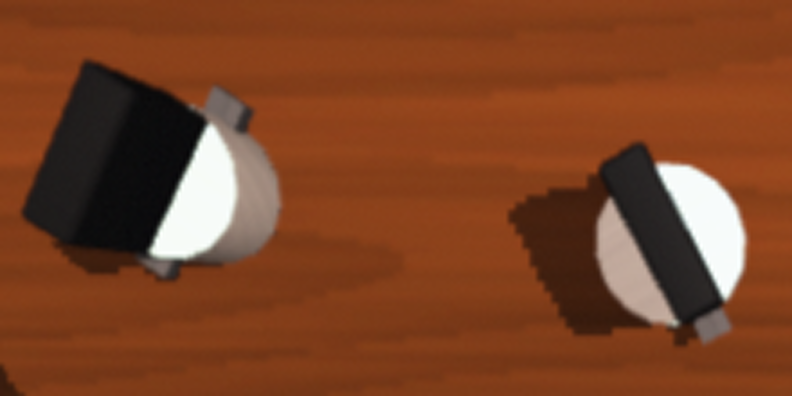

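View pics/s1t.png

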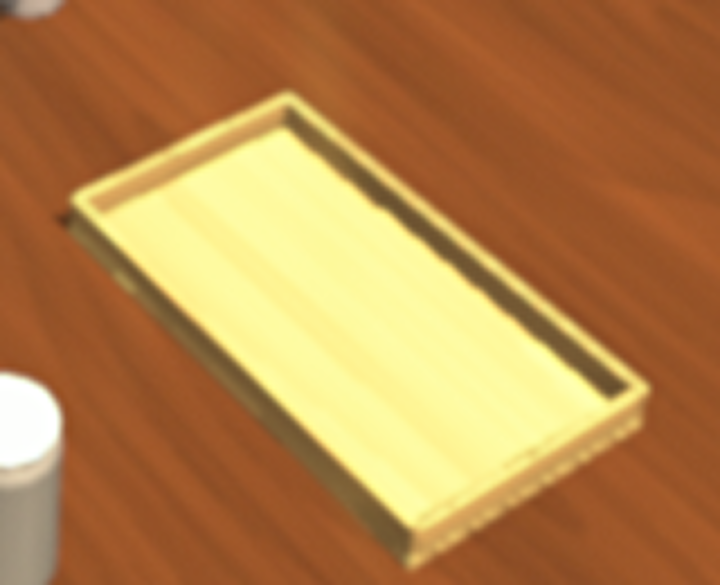

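View pics/d1t.png

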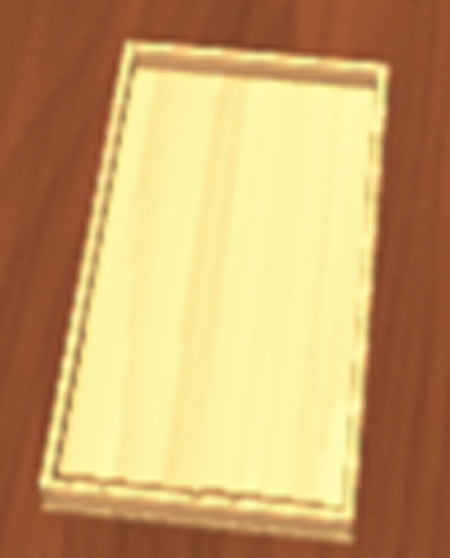

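```bash
python3 - <<'E'
from h import *
img,c=load("w3")
px=lambda q:np.array(q)/3.6+[50,15]
for q in ([(88,62),(135,80),(75,245),(22,213)],[(603,165),(640,144),(720,300),(682,320)]):
    P=unproj(c,px(q),72); print(P[:,:2].round(1).tolist(),P.mean(0).round(1))
    a=(P[0]+P[1])/2;b=(P[2]+P[3])/2;d=b-a;print("len",np.linalg.norm(d),"ang",np.degrees(np.arctan2(d[1],d[0])), np.linalg.norm(P[0]-P[1]))
_,cs=load("s1")
P=unproj(cs,np.array([(290,92),(72,198),(412,535),(648,388)])/4.5+[280,230],25);print("tray scene",P.round(1).tolist(),P.mean(0))
_,cs=load("d1")
P=unproj(cs,np.array([(127,42),(388,65),(353,520),(42,487)])/4.5+[190,260],25);print("tray side",P.round(1).tolist(),P.mean(0))
print(unproj(c,[(388,33),(375,161)],25))
E
```

```text
[[422.4, -84.5], [426.2, -73.7], [464.0, -96.3], [456.5, -108.3]] [442.2 -90.7  72. ]
len 42.77788085661101 ang -32.757484248367284 11.443882070254917
[[444.3, 40.8], [439.4, 50.3], [476.1, 70.4], [481.2, 60.4]] [460.3  55.5  72. ]
len 41.84623717601147 ang 28.367136026211448 10.608784862192469
tray scene [[407.8, 221.8, 25.0], [548.2, 226.8, 25.0], [542.7, 465.2, 25.0], [400.9, 460.2, 25.0]] [474.91090063 343.47453405  25.        ]
tray side [[547.5, 226.6, 25.0], [407.4, 221.3, 25.0], [399.2, 460.8, 25.0], [538.3, 465.8, 25.0]] [473.08336184 343.62724091  25.        ]
[[410.22466928 212.53061869  25.        ]
 [544.38122632 219.07485566  25.        ]]
```

```bash
python3 - <<'E'
from h import *
img,c=load("w3"); crop(img,0,180,300,270,2.6,"pics/w3p.png")
s,_=load("s1"); crop(s,150,165,270,275,5,"pics/s1p.png")
E
```

```text
(no output)
```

View pics/w3p.png

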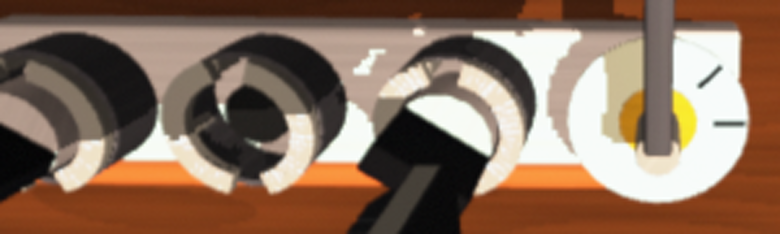

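View pics/s1p.png

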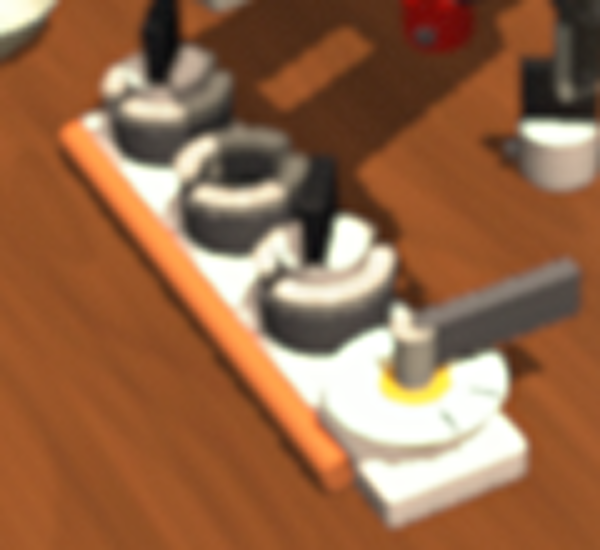

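Call:
carry_out([
  [[100,-0.04,-0.025,0,0],[100,-0.08,-0.055,0,0],[100,-0.12,-0.08,0,0],[100,-0.142,-0.095,0,0],[100,-0.142,-0.095,0,0],[100,-0.142,-0.095,0,0]],
])

```text
clock: 4.7
eef_pos: [700.5, -20.1, 364.4]
tcp_rot: [3.141, -0.007, -3.135]
contact_force: [-0.0, 0.9, -0.7]
opening: 0.995
```

```bash
python3 - <<'E'
from h import *
s=r.sense();print(s["eef_pos"],s["tcp_rot"])
img,c=shot("wrist","w4"); print(proj(c,[[623.3,-20.7,56],[622.3,-211,56]])); crop(img,0,0,330,230,2.4,"pics/w4p.png")
E
```

```text
[700.48621427 -20.07458543 364.40002502] [ 3.14145573 -0.00651235 -3.13513322]
[[253.68803464 110.97104396]
 [ 60.54073903 108.55241126]]
```

View pics/w4p.png

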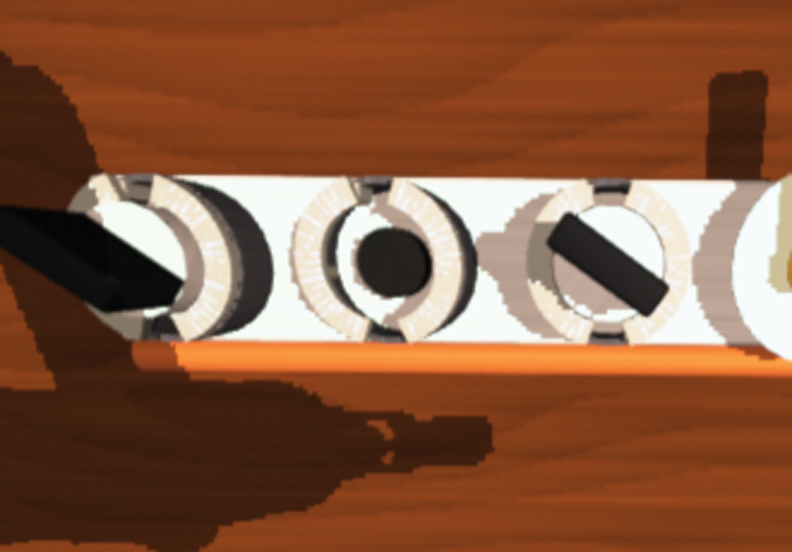

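```bash
python3 - <<'E'
from h import *
img,c=load("w4")
crop(img,210,60,300,150,6.5,"pics/w4q.png")
E
```

```text
(no output)
```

View pics/w4q.png

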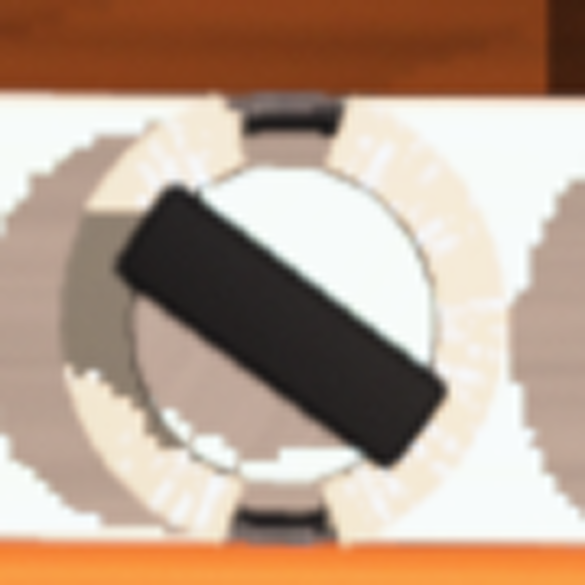

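```bash
python3 - <<'E'
from h import *
_,c=load("w4")
q=lambda u,v:(u/6.5+210,v/6.5+60)
P=unproj(c,[q(180,185),q(118,265),q(388,465),q(445,388)],104);print(P,P.mean(0))
print(unproj(c,[q(291,117),q(283,525)],54))
d=(P[2]+P[3]-P[0]-P[1])/2;print(np.linalg.norm(d),np.degrees(np.arctan2(d[1],d[0])))
print(go([622.8,-20.5,330]))
E
```

```text
[[ 6.05997288e+02 -3.34869355e+01  1.04000000e+02]
 [ 6.15318722e+02 -4.12899427e+01  1.04000000e+02]
 [ 6.39350599e+02 -7.16942348e+00  1.04000000e+02]
 [ 6.29773231e+02 -1.84061734e-01  1.04000000e+02]] [622.60995983 -20.53259084 104.        ]
[[593.05856811 -19.86783238  54.        ]
 [652.53790531 -20.66060494  54.        ]]
41.326449077447194 54.66073844543737
[ 0.0771 -0.0004  0.0354]
```

Call:
carry_out([
  [[100,0.01,0,0,8.5],[100,0.025,0,0,17],[100,0.04,0,0.01,25.5],[100,0.05,0,0.02,34],[100,0.06,0,0.03,42.5],[100,0.07,0,0.035,51],[100,0.077,0,0.035,59.5],[100,0.077,-0.0004,0.035,68]],
])

```text
clock: 5.55
eef_pos: [620.7, -19.5, 329.8]
tcp_rot: [-3.134, -0.004, 1.957]
contact_force: [-0.8, 0.1, 1.3]
opening: 0.996
```

Call:
carry_out([
  [[100,0,0,0,8.5],[100,0,0,0,17],[100,0,0,0,25.5],[100,0,0,0,34],[100,0,0,0,42.5],[100,0,0,0,51],[100,0,0,0,58],[100,0,0,0,58]],
])

```text
clock: 6.35
eef_pos: [619.5, -18.6, 329.6]
tcp_rot: [-3.133, 0.005, 0.944]
contact_force: [-0.7, 0.8, -0.2]
opening: 0.998
```

```bash
cat >> h.py <<'E'
def st():
    s=r.sense(); p,Rt=pose(s); yaw=np.degrees(np.arctan2(Rt[1,0],Rt[0,0]))
    print("t%.1f p %s yaw %.2f F %s T %s op %.3f q6 %.2f"%(s["clock"],p.round(1),yaw,np.round(s["contact_force"],1),np.round(s["wrist_torque"],2),s["opening"],s["qpos"][5])); return p,Rt,yaw
E
python3 - <<'E'
from h import *
st(); shot("wrist","w5"); print(go([622.7,-20.5,243]))
E
```

```text
t6.3 p [619.5 -18.6 329.6] yaw 54.08 F [-0.7  0.8 -0.2] T [-0.    0.01 -0.04] op 0.998 q6 0.59
[0.0007 0.0042 0.0866]
```

View pics/w5.png

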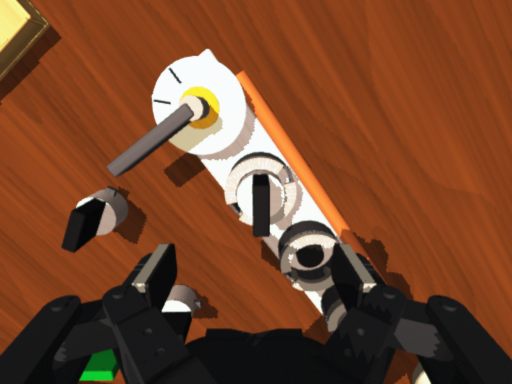

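Call:
carry_out([
  [[100,0.0007,0.0042,0.02,0],[100,0.0007,0.0042,0.05,0],[100,0.0007,0.0042,0.08,0],[100,0.0007,0.0042,0.086,0],[100,0.0007,0.0042,0.086,0],[30,0.0007,0.0042,0.086,0],[20,0.0007,0.0042,0.086,0],[20,0.0007,0.0042,0.086,0]],
], squeeze=60)

```text
clock: 7.2
eef_pos: [623.2, -20.6, 244.9]
tcp_rot: [-3.135, 0.004, 0.949]
contact_force: [-0.7, 0.2, 1.4]
opening: 0.514
```

```bash
python3 - <<'E'
from h import *
st(); print(go([622.7,-20.5,243]))
E
```

```text
t7.2 p [623.2 -20.6 244.9] yaw 54.35 F [-0.7  0.2  1.4] T [-0.    0.01 -0.03] op 0.514 q6 0.59
[-0.0002 -0.0004  0.002 ]
```

Call:
carry_out([
  [[0,0,0,0,0],[0,0,0,0,0],[0,0,0,0,0],[0,0,0,0,0],[0,0,0,0,0]],
])

```text
clock: 7.7
eef_pos: [623.6, -20.6, 245.4]
tcp_rot: [-3.136, 0.003, 0.949]
contact_force: [-0.3, -0.8, 5.3]
opening: 0.155
```

```bash
python3 - <<'E'
from h import *
st()
E
```

```text
t7.7 p [623.6 -20.6 245.4] yaw 54.35 F [-0.3 -0.8  5.3] T [-0.11 -0.25 -0.03] op 0.155 q6 0.59
```

Call:
carry_out([
  [[0,0,0,0.0015,0],[0,0,0,0.003,0],[0,0,0,0.003,0],[0,0,0,0.003,-2],[0,0,0,0.003,-4],[0,0,0,0.003,-4]],
])

```text
clock: 8.3
eef_pos: [623.6, -20.6, 242.4]
tcp_rot: [-3.136, 0.003, 1.02]
contact_force: [-0.4, -1.2, 5.1]
opening: 0.156
```

```bash
python3 - <<'E'
from h import *
st()
E
```

```text
t8.3 p [623.6 -20.6 242.4] yaw 58.42 F [-0.4 -1.2  5.1] T [-0.09  0.02  0.07] op 0.156 q6 0.52
```

Call:
carry_out([
  [[0,0,0,0,-2],[0,0,0,0,-4],[0,0,0,0,-6],[0,0,0,0,-8],[0,0,0,0,-8]],
])

```text
clock: 8.8
eef_pos: [623.6, -20.6, 242.4]
tcp_rot: [-3.136, 0.002, 1.161]
contact_force: [-0.4, -0.2, 5.9]
opening: 0.153
```

```bash
python3 - <<'E'
from h import *
st()
E
```

```text
t8.8 p [623.6 -20.6 242.4] yaw 66.49 F [-0.4 -0.2  5.9] T [-0.07  0.07  0.04] op 0.153 q6 0.37
```

Call:
carry_out([
  [[0,0,0,0,-4],[0,0,0,0,-8],[0,0,0,0,-12],[0,0,0,0,-16],[0,0,0,0,-16]],
])

```text
clock: 9.3
eef_pos: [623.6, -20.7, 242.3]
tcp_rot: [-3.136, 0.001, 1.442]
contact_force: [-0.3, 0.5, 5.4]
opening: 0.158
```

```bash
python3 - <<'E'
from h import *
st(); im,_=shot("wrist","w6"); crop(im,200,130,350,300,3.5,"pics/w6.png")
E
```

```text
t9.3 p [623.6 -20.7 242.3] yaw 82.62 F [-0.3  0.5  5.4] T [-0.14  0.01 -0.08] op 0.158 q6 0.09
```

View pics/w6.png

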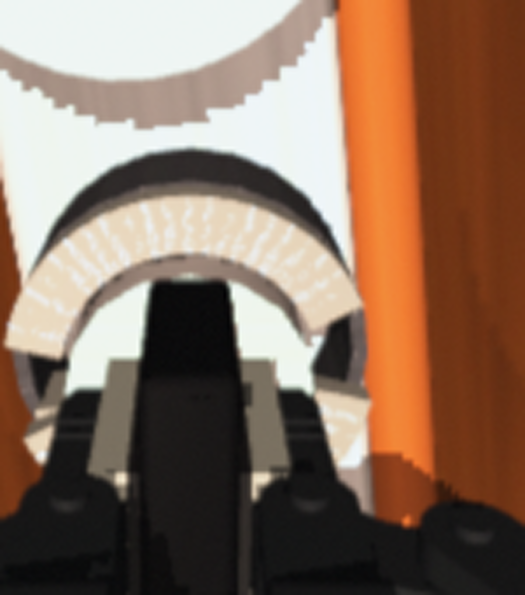

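Call:
carry_out([
  [[0,0,0,0,-6],[0,0,0,0,-12],[0,0,0,0,-18],[0,0,0,0,-24],[0,0,0,0,-30],[0,0,0,0,-30]],
])

```text
clock: 9.95
eef_pos: [622.4, -21.4, 244.8]
tcp_rot: [-3.133, -0.006, 1.958]
contact_force: [-17.3, -1.8, 41.3]
opening: 0.157
```

```bash
python3 - <<'E'
from h import *
st()
E
```

```text
t9.9 p [622.4 -21.4 244.8] yaw 112.19 F [-17.3  -1.8  41.3] T [-1.    3.59 -4.41] op 0.157 q6 -0.43
```

Call:
carry_out([
  [[0,0,0,0,4],[0,0,0,0,8],[0,0,0,0,8]],
])

```text
clock: 10.25
eef_pos: [622.2, -22.2, 245.3]
tcp_rot: [-3.132, -0.005, 1.812]
contact_force: [-3.2, -6.3, 11.6]
opening: 0.151
```

```bash
python3 - <<'E'
from h import *
st(); im,_=shot("wrist","w7"); crop(im,180,130,350,300,3.5,"pics/w7.png")
im,_=shot("scene","s2"); crop(im,150,165,270,275,5,"pics/s2p.png")
E
```

```text
t10.2 p [622.2 -22.2 245.3] yaw 103.85 F [-3.2 -6.3 11.6] T [-0.95  0.67 -1.92] op 0.151 q6 -0.28
```

View pics/w7.png

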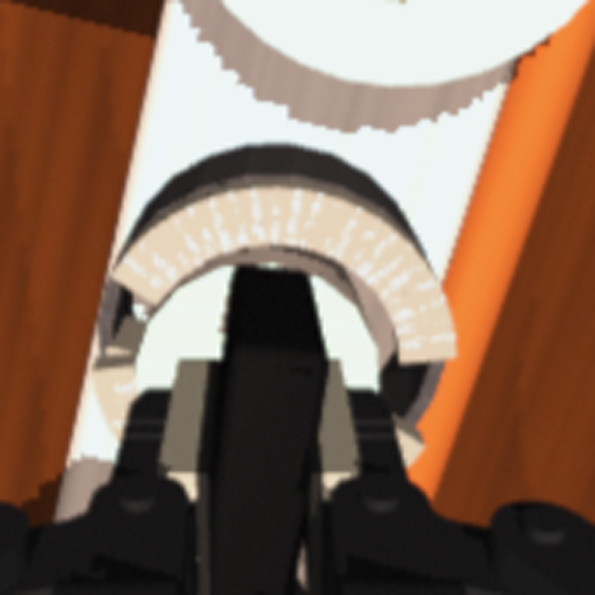

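View pics/s2p.png

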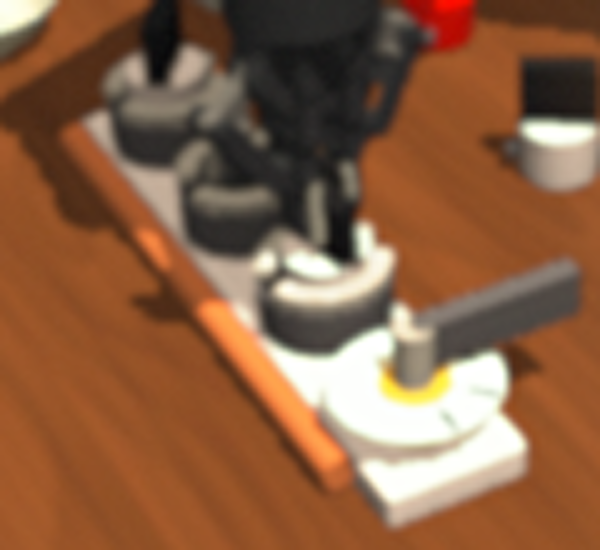

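Call:
carry_out([
  [[0,0,0,0,6],[0,0,0,0,12],[0,0,0,0,18],[0,0,0,0,24],[0,0,0,0,24]],
])

```text
clock: 10.85
eef_pos: [623.1, -22.2, 245.7]
tcp_rot: [-3.133, -0.001, 1.392]
contact_force: [2.9, 0.1, 5.4]
opening: 0.153
```

```bash
python3 - <<'E'
from h import *
st(); print(go([622.9,-20.6,243]))
E
```

```text
t10.8 p [623.1 -22.2 245.7] yaw 79.73 F [2.9 0.1 5.4] T [ 0.12 -0.59 -0.05] op 0.153 q6 0.14
[ 0.0015 -0.0005  0.0027]
```

Call:
carry_out([
  [[0,0.0015,-0.0005,0.0015,0],[0,0.0015,-0.0005,0.003,3],[0,0.0015,-0.0005,0.004,8],[0,0.0015,-0.0005,0.004,14],[0,0.0015,-0.0005,0.004,20],[0,0.0015,-0.0005,0.004,26],[0,0.0015,-0.0005,0.004,26]],
])

```text
clock: 11.55
eef_pos: [624.5, -20.6, 244.5]
tcp_rot: [-3.138, -0.0, 0.934]
contact_force: [-1.3, 0.4, 24.4]
opening: 0.152
```

```bash
python3 - <<'E'
from h import *
st(); print(go([622.9,-20.6,243]))
E
```

```text
t11.6 p [624.5 -20.6 244.5] yaw 53.53 F [-1.3  0.4 24.4] T [0.18 0.09 0.03] op 0.152 q6 0.60
[-0.0009 -0.0013  0.0015]
```

Call:
carry_out([
  [[0,-0.0009,-0.0013,-0.0015,0],[0,-0.0009,-0.0013,-0.0015,4],[0,-0.0009,-0.0013,-0.0015,8],[0,-0.0009,-0.0013,-0.0015,8]],
])

```text
clock: 11.95
eef_pos: [623.2, -20.4, 246.2]
tcp_rot: [-3.139, -0.001, 0.792]
contact_force: [1.0, -0.1, 6.3]
opening: 0.151
```

```bash
python3 - <<'E'
from h import *
st(); print(go([622.9,-20.6,243]))
E
```

```text
t11.9 p [623.2 -20.4 246.2] yaw 45.39 F [ 1.  -0.1  6.3] T [ 0.17 -0.27  0.05] op 0.151 q6 0.74
[-0.0004 -0.0001  0.0032]
```

Call:
carry_out([
  [[0,0,0,0,4],[0,0,0,0,8],[0,0,0,0,12],[0,0,0,0,12]],
])

```text
clock: 12.35
eef_pos: [623.5, -20.7, 246.3]
tcp_rot: [-3.14, -0.0, 0.583]
contact_force: [1.2, -3.6, 4.0]
opening: 0.152
```

```bash
python3 - <<'E'
from h import *
st()
E
```

```text
t12.3 p [623.5 -20.7 246.3] yaw 33.43 F [ 1.2 -3.6  4. ] T [-0.56 -0.31  0.73] op 0.152 q6 0.95
```

Call:
carry_out([
  [[0,0,0,0,2],[0,0,0,0,4],[0,0,0,0,4]],
])

```text
clock: 12.65
eef_pos: [623.9, -20.6, 246.5]
tcp_rot: [-3.141, -0.001, 0.517]
contact_force: [2.4, -0.7, 6.3]
opening: 0.153
```

```bash
python3 - <<'E'
from h import *
st(); im,_=shot("wrist","w8"); crop(im,180,130,350,300,3.5,"pics/w8.png")
E
```

```text
t12.7 p [623.9 -20.6 246.5] yaw 29.61 F [ 2.4 -0.7  6.3] T [-0.33  0.19  1.18] op 0.153 q6 1.02
```

View pics/w8.png

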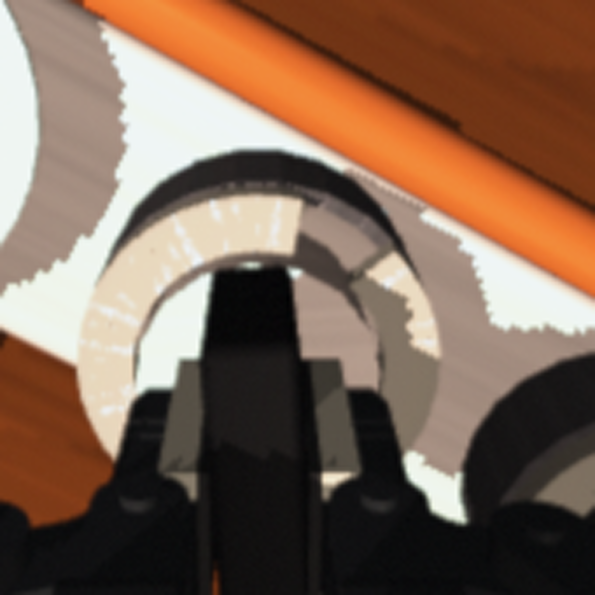

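Call:
carry_out([
  [[0,0.0,0,0,-6],[0,0,0,0.001,-8],[0,0,0,0.0015,-8],[0,0,0,0.0015,-8]],
])

```text
clock: 13.1
eef_pos: [623.8, -20.6, 245.0]
tcp_rot: [-3.14, -0.001, 0.659]
contact_force: [-0.7, 0.7, 5.9]
opening: 0.158
```

```bash
python3 - <<'E'
from h import *
st()
E
```

```text
t13.1 p [623.8 -20.6 245. ] yaw 37.76 F [-0.7  0.7  5.9] T [-0.06 -0.03  0.01] op 0.158 q6 0.87
```

Call:
carry_out([
  [[0,0.0,0,0.0004,0],[0,0,0,0.0008,0],[0,0,0,0.0008,0]],
])

```text
clock: 13.4
eef_pos: [623.9, -20.6, 244.7]
tcp_rot: [-3.14, -0.001, 0.661]
contact_force: [-1.4, -0.8, 9.8]
opening: 0.153
```

Call:
carry_out([
  [[0,0.0,0,0,3],[0,0,0,0,6],[0,0,0,0,8],[0,0,0,0,8]],
])

```text
clock: 13.8
eef_pos: [623.7, -20.0, 244.8]
tcp_rot: [-3.139, -0.001, 0.524]
contact_force: [-0.9, 2.1, 6.2]
opening: 0.154
```

```bash
python3 - <<'E'
from h import *
st()
E
```

```text
t13.8 p [623.7 -20.  244.8] yaw 30.00 F [-0.9  2.1  6.2] T [0.77 0.04 0.86] op 0.154 q6 1.01
```

Call:
carry_out([
  [[0,0.0,0,0,-3],[0,0,0,-0.002,-6],[100,0,0,-0.002,-6],[100,0,0,-0.002,-6],[100,0,0,-0.002,-6],[100,0,0,-0.03,-6],[100,0,0,-0.07,-6],[100,0,0,-0.1,-6]],
])

```text
clock: 14.6
eef_pos: [623.8, -20.2, 346.1]
tcp_rot: [-3.139, -0.001, 0.628]
contact_force: [0.8, 0.2, -0.1]
opening: 0.999
```

```bash
python3 - <<'E'
from h import *
st(); print(go([544,-20.5,345]))
E
```

```text
t14.6 p [623.8 -20.2 346.1] yaw 35.97 F [ 0.8  0.2 -0.1] T [-0.03 -0.02  0.01] op 0.999 q6 0.91
[-0.0648 -0.0466  0.0012]
```

Call:
carry_out([
  [[100,-0.02,-0.015,0,8.5],[100,-0.045,-0.03,0,17],[100,-0.065,-0.046,0,25.5],[100,-0.065,-0.0466,0.03,34],[100,-0.065,-0.0466,0.07,36],[100,-0.065,-0.0466,0.106,36],[100,-0.065,-0.0466,0.106,36]],
])

```text
clock: 15.3
eef_pos: [541.4, -20.2, 236.1]
tcp_rot: [-3.139, 0.009, -0.001]
contact_force: [-0.7, 0.4, -0.1]
opening: 0.998
```

```bash
python3 - <<'E'
from h import *
st(); im,c=shot("wrist","w9"); print(proj(c,[[623,-20.6,56]]),c[1])
crop(im,150,0,350,220,2.7,"pics/w9a.png")
E
```

```text
t15.3 p [541.4 -20.2 236.1] yaw -0.05 F [-0.7  0.4 -0.1] T [-0.02  0.    0.02] op 0.998 q6 1.53
[[255.49174157  98.04553756]] [619.80308443 -19.86590082 203.68326667]
```

View pics/w9a.png

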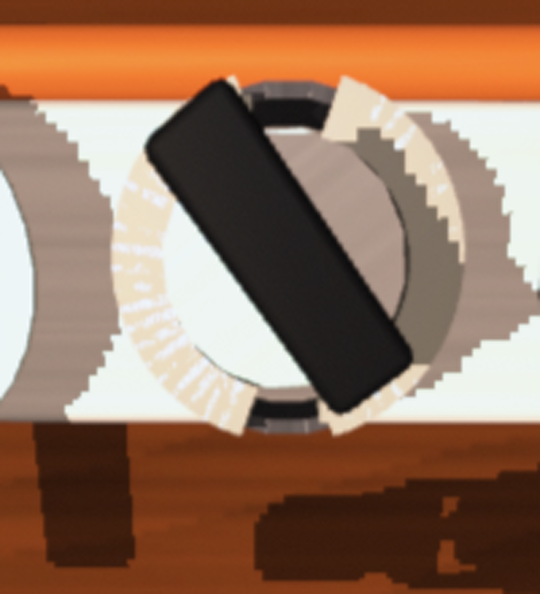

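```bash
python3 - <<'E'
from h import *
im,c=load("w9")
q=lambda u,v:(u/2.7+150,v/2.7)
P=unproj(c,[q(220,78),q(146,148),q(342,415),q(413,358)],104);print(P.mean(0)); d=(P[0]+P[1]-P[2]-P[3]);print(np.degrees(np.arctan2(d[1],d[0])),np.linalg.norm(d)/2,np.linalg.norm(P[0]-P[1]))
print(unproj(c,[q(290,115),q(287,408)],53))
print(go([622.8,-20.6,330]))
E
```

```text
[622.80861666 -20.40625884 104.        ]
37.189912319382046 41.54488980152218 12.032850720219729
[[649.0918809  -21.53235564  53.        ]
 [594.97713414 -21.10684907  53.        ]]
[ 0.0796  0.     -0.092 ]
```

Call:
carry_out([
  [[100,0,0,-0.045,0],[100,0,0,-0.092,-6],[100,0.04,0,-0.092,-14],[100,0.08,0,-0.092,-22],[100,0.0805,0,-0.092,-30],[100,0.0805,0,-0.092,-36.5],[100,0.0805,0,-0.092,-36.5]],
])

```text
clock: 16.05
eef_pos: [624.2, -20.5, 332.2]
tcp_rot: [-3.137, 0.001, 0.638]
contact_force: [-0.2, 0.4, -0.8]
opening: 1.005
```

```bash
python3 - <<'E'
from h import *
st(); print(go([622.8,-20.6,246]))
E
```

```text
t16.1 p [624.2 -20.5 332.2] yaw 36.55 F [-0.2  0.4 -0.8] T [-0.04 -0.02 -0.02] op 1.005 q6 0.90
[-0.0011 -0.0004  0.0862]
```

Call:
carry_out([
  [[60,-0.0011,-0.0004,0.04,0],[40,-0.0011,-0.0004,0.086,0],[30,-0.0011,-0.0004,0.086,0],[0,-0.0011,-0.0004,0.086,0],[0,-0.0011,-0.0004,0.086,0],[0,-0.0011,-0.0004,0.086,0],[0,-0.0011,-0.0004,0.086,0],[0,-0.0011,-0.0004,0.086,0]],
], squeeze=100)

```text
clock: 16.85
eef_pos: [623.6, -20.6, 247.9]
tcp_rot: [-3.139, -0.002, 0.638]
contact_force: [1.9, 0.9, 4.7]
opening: 0.146
```

Call:
carry_out([
  [[0,0,0,0.001,0],[0,0,0,0.002,0],[0,0,0,0.002,-8],[0,0,0,0.002,-16],[0,0,0,0.002,-24],[0,0,0,0.002,-32],[0,0,0,0.002,-40],[0,0,0,0.002,-40]],
])

```text
clock: 17.65
eef_pos: [623.8, -20.7, 246.2]
tcp_rot: [-3.141, -0.003, 1.341]
contact_force: [-0.6, 0.7, 5.1]
opening: 0.147
```

```bash
python3 - <<'E'
from h import *
st()
E
```

```text
t17.6 p [623.8 -20.7 246.2] yaw 76.82 F [-0.6  0.7  5.1] T [-0.06  0.05  0.03] op 0.147 q6 0.19
```

Now small steps ccw, reading after each.

Call:
carry_out([
  [[0,0,0,0,-5],[0,0,0,0,-8],[0,0,0,0,-8]],
])

```text
clock: 17.95
eef_pos: [623.2, -20.8, 246.1]
tcp_rot: [-3.14, -0.003, 1.481]
contact_force: [-4.1, -0.6, 7.5]
opening: 0.148
```

```bash
python3 - <<'E'
from h import *
st()
E
```

```text
t17.9 p [623.2 -20.8 246.1] yaw 84.84 F [-4.1 -0.6  7.5] T [-0.11  0.68 -0.67] op 0.148 q6 0.05
```

Call:
carry_out([
  [[0,0,0,0,-3],[0,0,0,0,-5],[0,0,0,0,-5]],
])

```text
clock: 18.25
eef_pos: [623.0, -21.0, 246.3]
tcp_rot: [-3.14, -0.004, 1.564]
contact_force: [-1.3, 0.1, 5.3]
opening: 0.147
```

```bash
python3 - <<'E'
from h import *
st()
E
```

```text
t18.2 p [623.  -21.  246.3] yaw 89.60 F [-1.3  0.1  5.3] T [-0.11  0.18 -2.49] op 0.147 q6 -0.03
```

Call:
carry_out([
  [[0,0,0,0,5],[0,0,0,0,9],[0,0,0,0.001,9],[0,0,0,0.002,9],[0,0,0,0.002,9]],
])

```text
clock: 18.75
eef_pos: [623.3, -21.1, 245.1]
tcp_rot: [-3.14, -0.004, 1.406]
contact_force: [-0.9, 0.2, 11.3]
opening: 0.145
```

```bash
python3 - <<'E'
from h import *
st()
E
```

```text
t18.8 p [623.3 -21.1 245.1] yaw 80.59 F [-0.9  0.2 11.3] T [-0.07  0.41 -0.03] op 0.145 q6 0.12
```

Call:
carry_out([
  [[0,0,0,0,-3],[0,0,0,0,-6],[0,0,0,0,-9],[0,0,0,0,-9]],
])

```text
clock: 19.15
eef_pos: [623.1, -21.4, 245.3]
tcp_rot: [-3.14, -0.006, 1.56]
contact_force: [-2.8, -0.6, 6.3]
opening: 0.143
```

```bash
python3 - <<'E'
from h import *
st()
E
```

```text
t19.1 p [623.1 -21.4 245.3] yaw 89.39 F [-2.8 -0.6  6.3] T [-0.13  0.44 -2.49] op 0.143 q6 -0.03
```

Call:
carry_out([
  [[0,0,0,-0.001,5],[0,0,0,-0.002,7],[0,0,0,-0.003,7],[0,0,0,-0.004,7],[0,0,0,-0.004,7]],
])

```text
clock: 19.65
eef_pos: [623.0, -21.4, 249.1]
tcp_rot: [-3.139, -0.005, 1.439]
contact_force: [0.2, 0.5, 1.4]
opening: 0.144
```

```bash
python3 - <<'E'
from h import *
st()
im,c=shot("wrist","w10"); crop(im,150,100,370,300,2.7,"pics/w10.png")
im,c=shot("side","d2"); crop(im,180,120,280,240,5,"pics/d2.png")
E
```

```text
t19.6 p [623.  -21.4 249.1] yaw 82.44 F [0.2 0.5 1.4] T [-0.16 -0.17 -0.08] op 0.144 q6 0.09
```

View pics/w10.png

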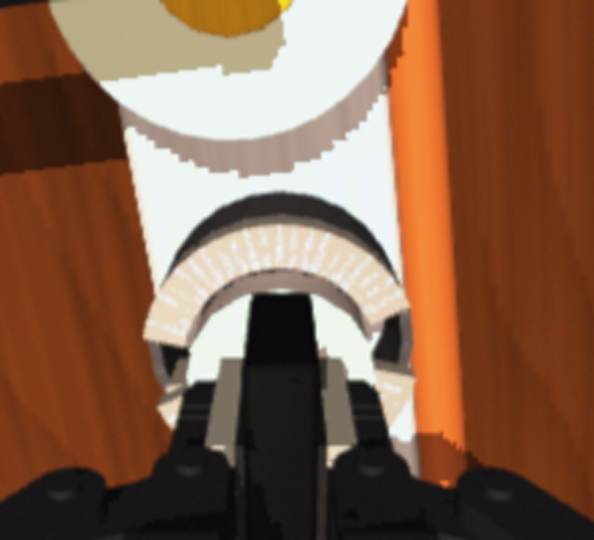

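View pics/d2.png

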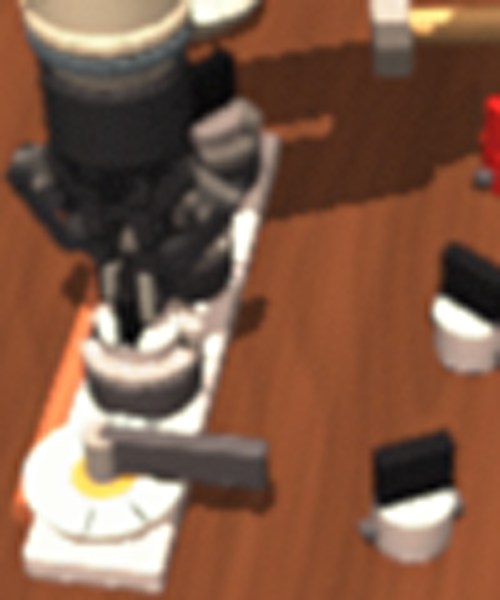

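Call:
carry_out([
  [[0,0,0,-0.001,0],[0,0,0,-0.002,0],[0,0,0,-0.002,0]],
])

```text
clock: 20.05
eef_pos: [623.0, -21.4, 249.4]
tcp_rot: [-3.138, -0.005, 1.439]
contact_force: [6.9, 0.7, -17.6]
opening: 0.145
```

```bash
python3 - <<'E'
from h import *
st()
E
```

```text
t20.1 p [623.  -21.4 249.4] yaw 82.44 F [  6.9   0.7 -17.6] T [-0.15 -1.35 -0.08] op 0.145 q6 0.09
```

Call:
carry_out([
  [[0,0,0,0.0008,0],[0,0,0,0.0008,-3],[0,0,0,0.0008,-6],[0,0,0,0.0008,-6]],
])

```text
clock: 20.45
eef_pos: [623.0, -21.5, 248.5]
tcp_rot: [-3.139, -0.006, 1.541]
contact_force: [2.5, -1.5, -2.9]
opening: 0.145
```

```bash
python3 - <<'E'
from h import *
st()
E
```

```text
t20.4 p [623.  -21.5 248.5] yaw 88.28 F [ 2.5 -1.5 -2.9] T [-0.15 -0.52 -2.1 ] op 0.145 q6 -0.01
```

Call:
carry_out([
  [[0,0,0,0,8],[0,0,0,0,16],[0,0,0,0,24],[0,0,0,0,32],[0,0,0,0,40],[0,0,0,0,48],[0,0,0,0,54],[0,0,0,0,54]],
])

```text
clock: 21.25
eef_pos: [623.3, -21.6, 249.2]
tcp_rot: [-3.136, -0.002, 0.598]
contact_force: [-0.3, -1.9, 4.9]
opening: 0.146
```

```bash
python3 - <<'E'
from h import *
st(); print(go([622.8,-20.6,248]))
E
```

```text
t21.2 p [623.3 -21.6 249.2] yaw 34.25 F [-0.3 -1.9  4.9] T [-0.49 -0.2   0.28] op 0.146 q6 0.93
[ 0.0002 -0.0011  0.0012]
```

Call:
carry_out([
  [[0,0,0,0,2],[0,0,0,0,4],[0,0,0,0,6],[0,0,0,0,6]],
])

```text
clock: 21.65
eef_pos: [623.3, -21.5, 249.3]
tcp_rot: [-3.137, -0.001, 0.5]
contact_force: [1.0, -1.3, 0.7]
opening: 0.145
```

```bash
python3 - <<'E'
from h import *
st()
E
```

```text
t21.6 p [623.3 -21.5 249.3] yaw 28.62 F [ 1.  -1.3  0.7] T [-0.22 -0.21  2.37] op 0.145 q6 1.03
```

Call:
carry_out([
  [[0,0,0.001,0,-3],[0,0,0.001,0.002,-5],[0,0,0.001,0,-5],[0,0,0.001,-0.002,-5],[0,0,0.001,-0.003,-5],[0,0,0.001,-0.003,-5]],
])

```text
clock: 22.25
eef_pos: [623.3, -21.9, 249.5]
tcp_rot: [-3.136, -0.0, 0.587]
contact_force: [8.8, 3.7, -25.3]
opening: 0.149
```

```bash
python3 - <<'E'
from h import *
st()
E
```

```text
t22.2 p [623.3 -21.9 249.5] yaw 33.65 F [  8.8   3.7 -25.3] T [ 0.6  -1.63  0.55] op 0.149 q6 0.94
```

```bash
python3 - <<'E'
from h import *
for n in("s1","d1"):
    im,c=load(n); hsv=cv2.cvtColor(im,cv2.COLOR_RGB2HSV)
    for nm,lo,hi in(("red",(0,220,120),(3,255,255)),("green",(50,200,60),(75,255,255))):
        m=cv2.inRange(hsv,lo,hi); k,l,s,ce=cv2.connectedComponentsWithStats(m)
        for i in range(1,k):
            if s[i][4]>40: print(n,nm,s[i],unproj(c,[(s[i][0]+s[i][2]/2,s[i][1]+s[i][3])],0).round(0))
E
python3 - <<'E'
from h import *
im,c=load("d1"); print(unproj(c,[(284,156),(308,194),(316,175),(300,125),(258,130)],0).round(0)); print(go([622.8,-20.6,248]))
E
```

```text
[[ 428. -251.    0.]
 [ 343.  -88.    0.]
 [ 323. -175.   -0.]
 [ 387. -429.    0.]
 [ 529. -378.    0.]]
[ 0.0003 -0.0013  0.0015]
```

Call:
carry_out([
  [[0,0.0003,-0.0013,0.002,-8],[0,0.0003,-0.0013,0.002,-16],[0,0.0003,-0.0013,0.002,-21],[100,0.0003,-0.0013,0.002,-21],[100,0.0003,-0.0013,0.002,-21],[100,0.0003,-0.0013,0.002,-21],[100,0,0,-0.04,-21],[100,0,0,-0.08,-21]],
])

```text
clock: 23.05
eef_pos: [623.0, -22.4, 329.3]
tcp_rot: [-3.133, -0.0, 0.952]
contact_force: [0.5, -0.6, 0.4]
opening: 0.97
```

```bash
python3 - <<'E'
from h import *
st(); print(go([528,-195,330]))
E
```

```text
t23.1 p [623.  -22.4 329.3] yaw 54.55 F [ 0.5 -0.6  0.4] T [-0.03 -0.01 -0.01] op 0.970 q6 0.58
[-0.1957  0.0227 -0.001 ]
```

Call:
carry_out([
  [[60,-0.04,0.005,0,-8],[30,-0.08,0.01,0,-16],[0,-0.12,0.014,0,-24],[0,-0.16,0.018,0,-32],[0,-0.1957,0.0227,0.02,-35.5],[0,-0.1957,0.0227,0.06,-35.5],[0,-0.1957,0.0227,0.1,-35.5],[0,-0.1957,0.0227,0.125,-35.5]],
])

```text
clock: 23.85
eef_pos: [526.0, -194.4, 201.7]
tcp_rot: [-3.133, -0.006, 1.569]
contact_force: [0.3, 0.5, -0.3]
opening: 0.005
```

```bash
python3 - <<'E'
from h import *
st(); im,c=shot("wrist","w11"); print(proj(c,[[622.6,-116.2,56],[622.6,-116.2,45]]))
E
```

```text
t23.9 p [ 526.  -194.4  201.7] yaw 89.89 F [ 0.3  0.5 -0.3] T [ 0.02 -0.02 -0.  ] op 0.005 q6 -0.36
[[495.38065123 110.27974749]
 [474.29403984 110.13522334]]
```

View pics/w11.png

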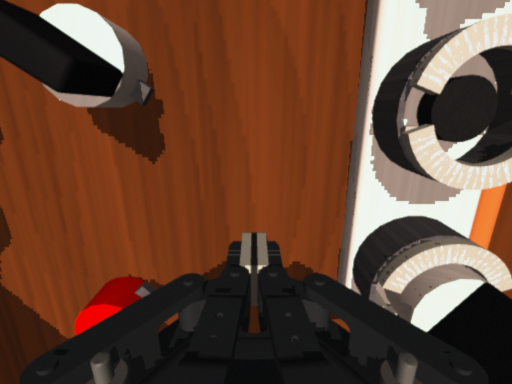

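Call:
carry_out([
  [[0,0,0,-0.02,0],[0,0,0.025,-0.02,0],[0,0,0.025,-0.02,0]],
])

```text
clock: 24.2
eef_pos: [552.9, -194.4, 219.9]
tcp_rot: [-3.133, -0.006, 1.568]
contact_force: [0.7, 0.4, 0.5]
opening: 0.001
```

```bash
python3 - <<'E'
from h import *
st(); im,c=shot("wrist","w12"); u=proj(c,[[622.6,-116.2,56]])[0]; print(u)
crop(im,352,40,512,190,5,"pics/w12a.png")
E
```

```text
t24.2 p [ 552.9 -194.4  219.9] yaw 89.86 F [0.7 0.4 0.5] T [-0.01 -0.06 -0.01] op 0.001 q6 -0.34
[404.4629135  110.25422616]
```

View pics/w12a.png

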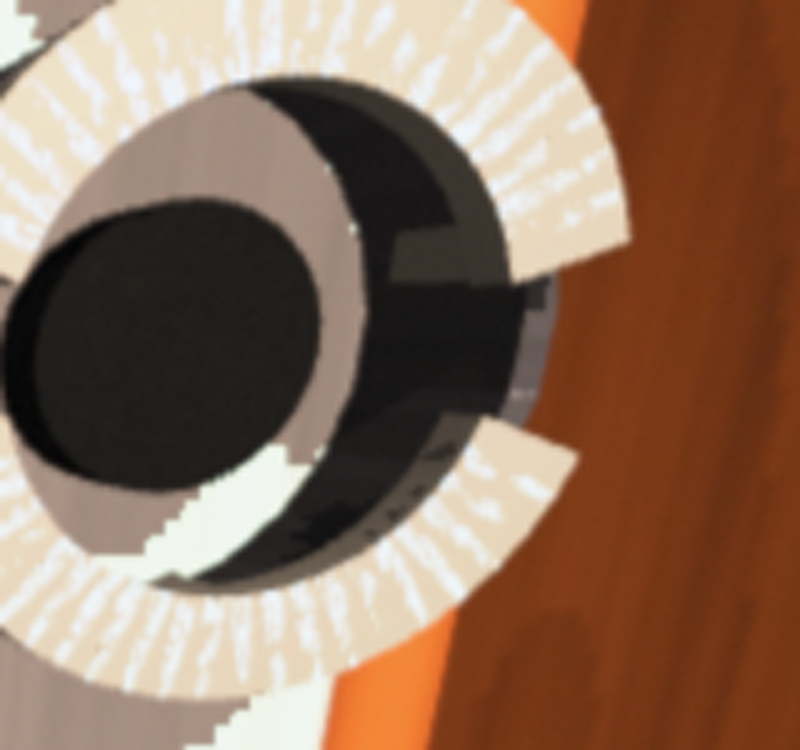

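Call:
carry_out([
  [[0,0,0,-0.05,0],[0,0,0,-0.1,0],[0,-0.03,0.02,-0.12,0],[0,-0.06,0.05,-0.12,0],[0,-0.095,0.069,-0.12,0],[0,-0.095,0.069,-0.12,0],[0,-0.095,0.069,-0.12,0]],
])

```text
clock: 24.95
eef_pos: [620.8, -290.4, 337.6]
tcp_rot: [-3.13, -0.008, 1.567]
contact_force: [-0.7, 0.7, 0.2]
opening: 0.002
```

```bash
python3 - <<'E'
from h import *
st(); im,c=shot("wrist","w13"); u=proj(c,[[622.3,-211,56]])[0].astype(int); print(u)
crop(im,u[0]-50,u[1]-50,u[0]+50,u[1]+50,6,"pics/w13a.png"); print(u-50)
E
```

```text
t24.9 p [ 620.8 -290.4  337.6] yaw 89.79 F [-0.7  0.7  0.2] T [-0.05 -0.04 -0.03] op 0.002 q6 -0.44
[258 108]
[208  58]
```

View pics/w13a.png

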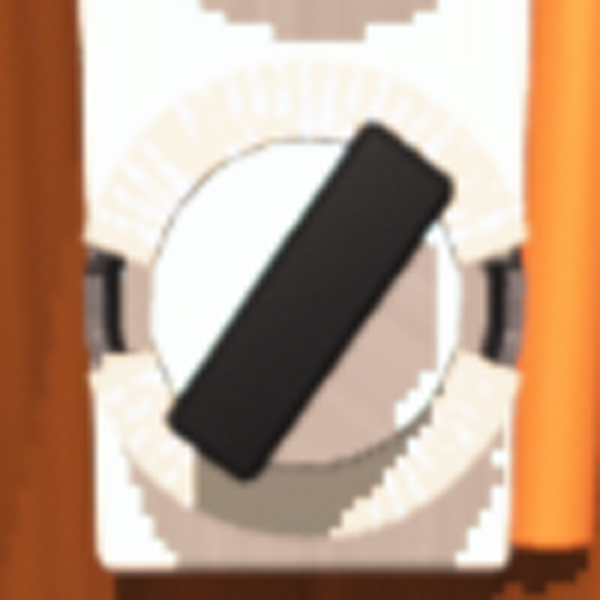

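```bash
python3 - <<'E'
from h import *
st(); print(go([622.4,-210.9,330]))
im,c=load("w13"); q=lambda u,v:(u/6+208,v/6+58)
P=unproj(c,[q(372,122),q(450,190),q(170,418),q(247,480)],104); print(P.mean(0)); print(unproj(c,[q(105,305),q(505,305)],54))
E
```

```text
t25.0 p [ 620.6 -289.7  337.6] yaw 89.84 F [ 0.2 -0.1 -0.3] T [ 0.07 -0.01 -0.06] op -0.001 q6 -0.44
[0.0787 0.0017 0.0082]
[ 622.29962962 -211.30048004  104.        ]
[[ 592.3941104  -210.96975137   54.        ]
 [ 652.15456287 -211.1700041    54.        ]]
```

Call:
carry_out([
  [[60,0.04,0.001,0,8],[60,0.0784,0.0017,0.005,16],[60,0.0784,0.0017,0.008,24],[60,0.0784,0.0017,0.008,32],[60,0.0784,0.0017,0.008,34.6],[60,0.0784,0.0017,0.008,34.6]],
])

```text
clock: 25.6
eef_pos: [621.6, -209.9, 330.3]
tcp_rot: [-3.126, 0.001, 0.964]
contact_force: [-0.7, -0.7, 0.9]
opening: 0.597
```

```bash
python3 - <<'E'
from h import *
st(); print(go([622.3,-211.1,247]))
E
```

```text
t25.6 p [ 621.6 -209.9  330.3] yaw 55.26 F [-0.7 -0.7  0.9] T [-0.   -0.02  0.02] op 0.597 q6 0.28
[-0.0005  0.0026  0.0832]
```

Call:
carry_out([
  [[60,-0.0005,0.0026,0.04,0],[50,-0.0005,0.0026,0.082,0],[40,-0.0005,0.0026,0.083,0],[0,-0.0005,0.0026,0.083,0],[0,-0.0005,0.0026,0.083,0],[0,-0.0005,0.0026,0.083,0],[0,-0.0005,0.0026,0.083,0],[0,-0.0005,0.0026,0.083,0]],
], squeeze=120)

```text
clock: 26.4
eef_pos: [622.9, -211.3, 248.7]
tcp_rot: [-3.128, 0.0, 0.965]
contact_force: [3.1, -1.0, 1.3]
opening: 0.137
```

Call:
carry_out([
  [[0,0,0,0.001,0],[0,0,0,0.002,0],[0,0,0,0.003,0],[0,0,0,0.003,-6],[0,0,0,0.003,-12],[0,0,0,0.003,-18],[0,0,0,0.003,-18]],
])

```text
clock: 27.1
eef_pos: [623.1, -211.4, 246.1]
tcp_rot: [-3.13, -0.004, 1.28]
contact_force: [0.4, -0.2, 5.2]
opening: 0.142
```

```bash
python3 - <<'E'
from h import *
st()
E
```

```text
t27.1 p [ 623.1 -211.4  246.1] yaw 73.35 F [ 0.4 -0.2  5.2] T [0.03 0.1  0.02] op 0.142 q6 -0.04
```

Call:
carry_out([
  [[0,0,0,0,-4],[0,0,0,0,-8],[0,0,0,0,-8]],
])

```text
clock: 27.4
eef_pos: [623.2, -211.4, 246.3]
tcp_rot: [-3.131, -0.006, 1.418]
contact_force: [-0.5, 0.3, 4.6]
opening: 0.143
```

```bash
python3 - <<'E'
from h import *
st()
E
```

```text
t27.4 p [ 623.2 -211.4  246.3] yaw 81.25 F [-0.5  0.3  4.6] T [-0.03  0.17 -0.  ] op 0.143 q6 -0.18
```

Call:
carry_out([
  [[0,0,0,0,-4],[0,0,0,0,-8],[0,0,0,0,-12],[0,0,0,0,-12]],
])

```text
clock: 27.8
eef_pos: [623.3, -211.8, 246.4]
tcp_rot: [-3.133, -0.009, 1.619]
contact_force: [0.9, -1.0, 3.7]
opening: 0.146
```

```bash
python3 - <<'E'
from h import *
st(); im,_=shot("wrist","w14"); crop(im,180,130,350,300,3.5,"pics/w14.png")
E
```

```text
t27.8 p [ 623.3 -211.8  246.4] yaw 92.76 F [ 0.9 -1.   3.7] T [-0.52  0.02 -3.43] op 0.146 q6 -0.38
```

View pics/w14.png

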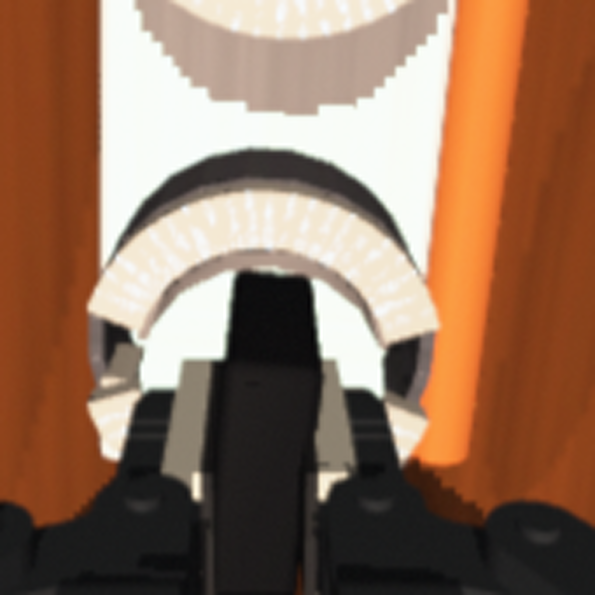

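Call:
carry_out([
  [[0,0,0,0,-4],[0,0,0,0,-8],[0,0,0,0,-12],[0,0,0,0,-12]],
])

```text
clock: 28.25
eef_pos: [624.8, -213.2, 245.8]
tcp_rot: [-3.141, -0.008, 1.82]
contact_force: [9.1, -9.1, -10.2]
opening: 0.139
```

```bash
python3 - <<'E'
from h import *
st(); im,_=shot("wrist","w15"); crop(im,180,130,350,300,3.5,"pics/w15.png")
E
```

```text
t28.2 p [ 624.8 -213.2  245.8] yaw 104.27 F [  9.1  -9.1 -10.2] T [-0.15 -2.51 -4.28] op 0.139 q6 -0.59
```

View pics/w15.png

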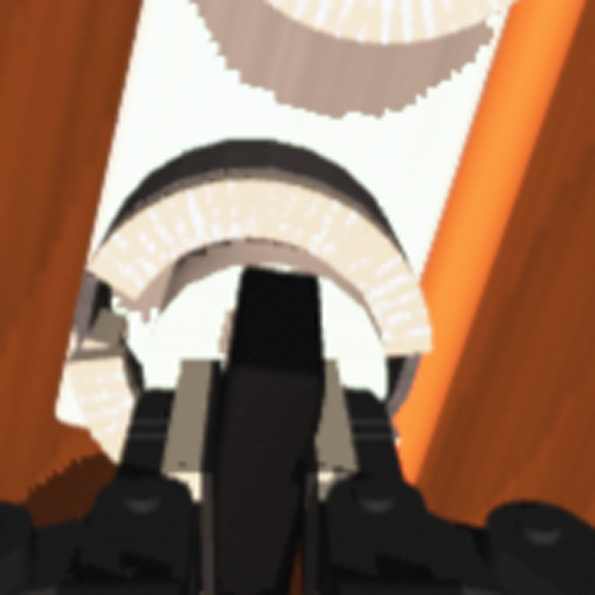

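Call:
carry_out([
  [[0,-0.001,0,0,-5],[0,-0.001,0.001,0,-10],[0,-0.001,0.001,0,-14],[0,-0.001,0.001,0,-14]],
])

```text
clock: 28.7
eef_pos: [625.5, -215.0, 246.4]
tcp_rot: [3.141, -0.008, 2.058]
contact_force: [-2.0, -1.5, 4.5]
opening: 0.133
```

```bash
python3 - <<'E'
from h import *
st(); im,_=shot("wrist","w16"); crop(im,180,130,350,300,3.5,"pics/w16.png")
E
```

```text
t28.7 p [ 625.5 -215.   246.4] yaw 117.92 F [-2.  -1.5  4.5] T [0.14 0.46 0.01] op 0.133 q6 -0.83
```

View pics/w16.png

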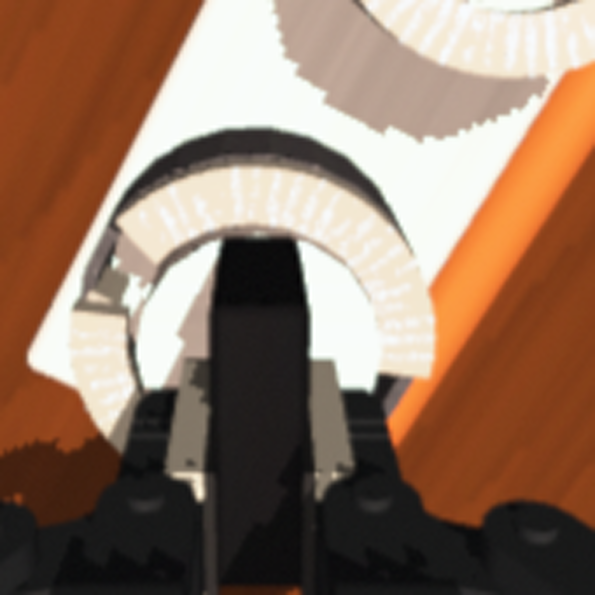

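```bash
cat >> h.py <<'E'
def about(cx,cy,spins):
    for s in spins:
        a=np.radians(s); x=cx-(np.cos(a)*cx-np.sin(a)*cy); y=cy-(np.sin(a)*cx+np.cos(a)*cy); print("[%.4f,%.4f] %g"%(x/1000,y/1000,s))
def ctr(X,Y):
    p,Rt=pose(); print("centre in tool",(Rt.T@(np.array([X,Y,p[2]])-p)).round(2))
E
python3 - <<'E'
from h import *
ctr(622.3,-211.1); about(5,-.5,[-8,-16,-24,-32,-40,-48,-54,-61])
E
```

```text
centre in tool [ 4.79 -1.2   0.03]
[0.0001,0.0007] -8
[0.0003,0.0014] -16
[0.0006,0.0020] -24
[0.0010,0.0026] -32
[0.0015,0.0031] -40
[0.0020,0.0036] -48
[0.0025,0.0038] -54
[0.0030,0.0041] -61
```

Call:
carry_out([
  [[0,0.0001,0.0007,0,-8],[0,0.0003,0.0014,0,-16],[0,0.0006,0.002,0,-24],[0,0.001,0.0026,0,-32],[0,0.0015,0.0031,0,-40],[0,0.0015,0.0031,0,-40]],
])

```text
clock: 29.35
eef_pos: [627.8, -212.2, 246.6]
tcp_rot: [3.138, -0.005, 2.762]
contact_force: [-0.7, -3.6, 5.3]
opening: 0.133
```

```bash
python3 - <<'E'
from h import *
st(); ctr(622.3,-211.1)
E
```

```text
t29.4 p [ 627.8 -212.2  246.6] yaw 158.28 F [-0.7 -3.6  5.3] T [-0.61  0.2   0.1 ] op 0.133 q6 -1.52
centre in tool [ 5.52 -1.    0.02]
```

Call:
carry_out([
  [[0,0.0001,-0.0003,0,-8],[0,0.0003,0.0004,0,-16],[0,0.0005,0.001,0,-21],[0,0.0005,0.001,0,-21]],
])

```text
clock: 29.75
eef_pos: [627.7, -210.8, 246.7]
tcp_rot: [3.138, -0.004, 3.131]
contact_force: [-0.6, 0.4, 5.2]
opening: 0.13
```

```bash
python3 - <<'E'
from h import *
st(); ctr(622.3,-211.1)
E
```

```text
t29.8 p [ 627.7 -210.8  246.7] yaw 179.42 F [-0.6  0.4  5.2] T [ 0.05  0.2  -0.  ] op 0.130 q6 -1.89
centre in tool [ 5.44 -0.4   0.02]
```

Lift gently.

Call:
carry_out([
  [[0,0,0,-0.004,0],[0,0,0,-0.01,0],[0,0,0,-0.018,0],[0,0,0,-0.018,0]],
])

```text
clock: 30.15
eef_pos: [627.7, -210.9, 265.5]
tcp_rot: [3.138, -0.004, 3.131]
contact_force: [-1.5, -1.3, -1.1]
opening: 0.138
```

```bash
python3 - <<'E'
from h import *
st(); ctr(622.3,-211.1)
E
```

```text
t30.1 p [ 627.7 -210.9  265.5] yaw 179.40 F [-1.5 -1.3 -1.1] T [-0.2   0.16  0.01] op 0.138 q6 -1.89
centre in tool [ 5.38 -0.27  0.02]
```

Call:
carry_out([
  [[0,0,0,-0.05,0],[0,0,0,-0.1,0],[0,0.01,0.045,-0.1,0],[0,0.025,0.09,-0.1,0],[0,0.04,0.135,-0.1,0],[0,0.055,0.18,-0.1,0],[0,0.07,0.225,-0.1,0],[0,0.085,0.27,-0.1,0]],
])

```text
clock: 30.95
eef_pos: [544.8, 61.2, 366.6]
tcp_rot: [3.138, -0.004, 3.131]
contact_force: [1.0, 0.9, -1.6]
opening: 0.135
```

```bash
python3 - <<'E'
from h import *
st(); print(go([479.4,290,250]))
E
```

```text
t30.9 p [544.8  61.2 366.6] yaw 179.36 F [ 1.   0.9 -1.6] T [ 0.04 -0.02  0.03] op 0.135 q6 -1.45
[0.0674 0.2276 0.1178]
```

Call:
carry_out([
  [[0,0.013,0.045,0,0],[0,0.026,0.09,0,0],[0,0.04,0.135,0,0],[0,0.053,0.18,0,0],[0,0.0674,0.2276,0.02,0],[0,0.0674,0.2276,0.06,0],[0,0.0674,0.2276,0.1,0],[0,0.0674,0.2276,0.1,0]],
])

```text
clock: 31.75
eef_pos: [476.9, 289.1, 263.0]
tcp_rot: [-3.14, -0.012, 3.131]
contact_force: [-1.1, -0.5, -1.5]
opening: 0.131
```

```bash
python3 - <<'E'
from h import *
st(); print(go([479.4,290,221])); shot("wrist","w17"); shot("side","d3")
E
```

```text
t31.8 p [476.9 289.1 263. ] yaw 179.41 F [-1.1 -0.5 -1.5] T [-0.02  0.01 -0.  ] op 0.131 q6 -1.02
[-0.003   0.0009  0.042 ]
```

View pics/w17.png

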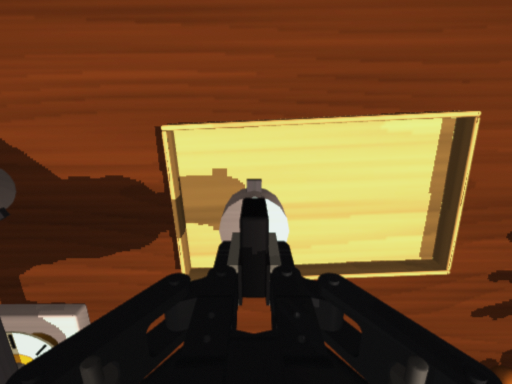

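View pics/d3.png

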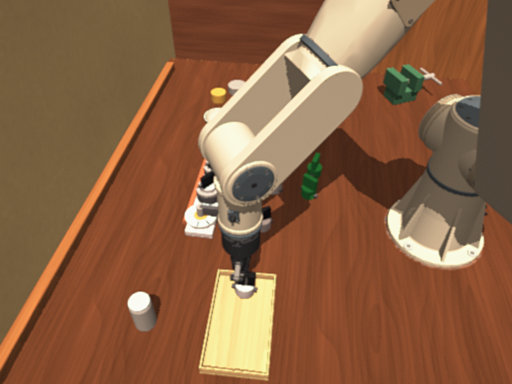

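Call:
carry_out([
  [[0,-0.003,0.001,0.02,0],[0,-0.003,0.001,0.035,0],[0,-0.003,0.001,0.041,0],[0,-0.003,0.001,0.042,0],[0,-0.003,0.001,0.042,0]],
])

```text
clock: 32.35
eef_pos: [482.4, 290.8, 226.3]
tcp_rot: [3.139, -0.005, 3.13]
contact_force: [-0.6, 0.5, -0.6]
opening: 0.134
```

```bash
python3 - <<'E'
from h import *
st()
E
```

```text
t32.4 p [482.4 290.8 226.3] yaw 179.33 F [-0.6  0.5 -0.6] T [ 0.   -0.06  0.05] op 0.134 q6 -1.03
```

Call:
carry_out([
  [[0,0,0,0.003,0],[0,0,0,0.005,0],[0,0,0,0.005,0]],
])

```text
clock: 32.65
eef_pos: [482.9, 291.1, 222.5]
tcp_rot: [3.138, -0.004, 3.13]
contact_force: [-0.9, -1.5, 7.9]
opening: 0.135
```

```bash
python3 - <<'E'
from h import *
st()
E
```

```text
t32.6 p [482.9 291.1 222.5] yaw 179.33 F [-0.9 -1.5  7.9] T [-0.25  0.35  0.06] op 0.135 q6 -1.03
```

Call:
carry_out([
  [[0,0,0,-0.0005,0],[45,0,0,-0.0005,0],[45,0,0,-0.0005,0],[45,0,0,-0.0005,0],[45,0,0,-0.03,0],[45,0,0,-0.07,0],[45,0,0,-0.11,0],[45,0,0,-0.11,0]],
])

```text
clock: 33.45
eef_pos: [484.9, 291.6, 337.7]
tcp_rot: [3.133, 0.003, 3.13]
contact_force: [0.5, -0.6, 0.2]
opening: 0.444
```

```bash
python3 - <<'E'
from h import *
st(); shot("wrist","w18"); shot("scene","s3");print(go([622.6,-21,330]))
E
```

```text
t33.5 p [484.9 291.6 337.7] yaw 179.33 F [ 0.5 -0.6  0.2] T [ 0.03 -0.    0.03] op 0.444 q6 -1.03
[-0.1428 -0.3102  0.0015]
```

View pics/w18.png

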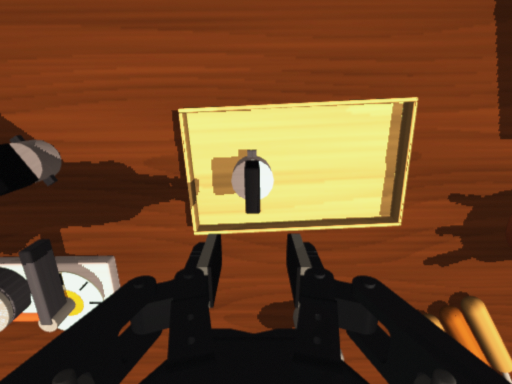

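View pics/s3.png

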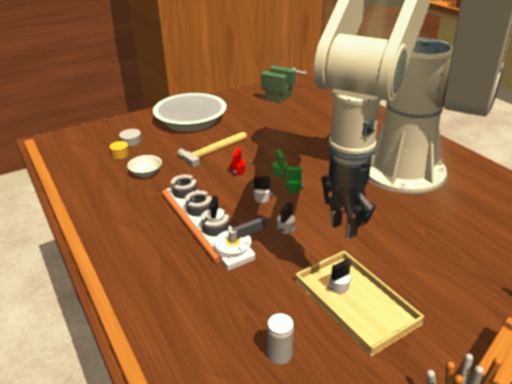

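Call:
carry_out([
  [[45,-0.02,-0.04,0,8.5],[45,-0.04,-0.085,0,17],[45,-0.06,-0.13,0,25.5],[45,-0.08,-0.175,0,34],[45,-0.1,-0.22,0,42.5],[45,-0.12,-0.265,0,51],[45,-0.1428,-0.31,0,59.5],[45,-0.1428,-0.31,0,68]],
])

```text
clock: 34.35
eef_pos: [624.1, -25.8, 329.7]
tcp_rot: [-3.14, -0.004, 1.933]
contact_force: [0.5, 0.7, 0.1]
opening: 0.448
```

Call:
carry_out([
  [[45,0,0,0,8.5],[45,0,0,0,17],[45,0,0,0,25.5],[45,0,0,0,34],[45,0,0,0,42.5],[45,0,0,0,51],[45,0,0,0,56.5],[45,0,0,0,56.5]],
])

```text
clock: 35.15
eef_pos: [623.6, -25.8, 327.8]
tcp_rot: [-3.135, 0.0, 0.946]
contact_force: [0.5, -0.1, 0.0]
opening: 0.449
```

```bash
python3 - <<'E'
from h import *
st(); im,c=shot("wrist","w19"); print(go([622.6,-20.6,247])); print(proj(c,[[622.6,-20.6,104]])); crop(im,180,120,350,300,3.5,"pics/w19a.png")
E
```

```text
t35.1 p [623.6 -25.8 327.8] yaw 54.17 F [ 0.5 -0.1  0. ] T [-0.03 -0.    0.01] op 0.449 q6 0.58
[ 0.0036 -0.0034  0.0811]
[[250.61005188 209.83599853]]
```

View pics/w19a.png

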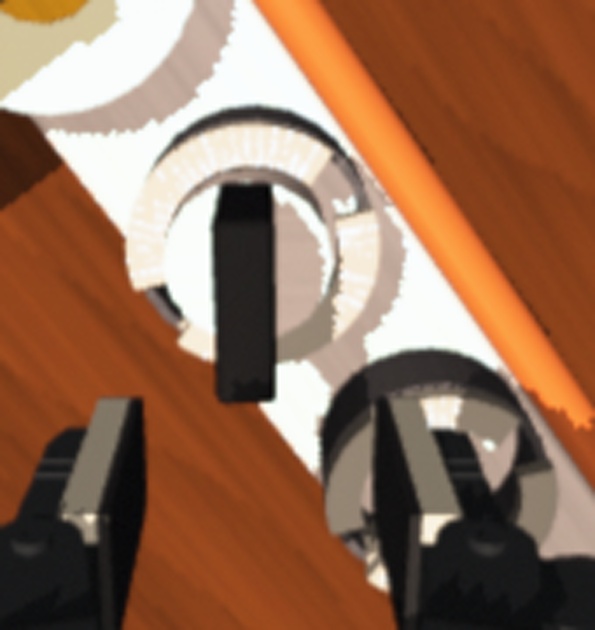

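Call:
carry_out([
  [[45,0.0036,-0.0034,0.02,0],[45,0.0036,-0.0034,0.06,0],[45,0.0036,-0.0034,0.081,0],[0,0.0036,-0.0034,0.081,0],[0,0.0036,-0.0034,0.081,0],[0,0.0036,-0.0034,0.081,0],[0,0.0036,-0.0034,0.081,0],[0,0.0036,-0.0034,0.081,0]],
], squeeze=120)

```text
clock: 36.0
eef_pos: [622.1, -20.7, 246.5]
tcp_rot: [-3.134, 0.001, 0.949]
contact_force: [2.9, -1.6, -23.5]
opening: 0.149
```

```bash
python3 - <<'E'
from h import *
st(); ctr(622.8,-20.6)
E
```

```text
t36.0 p [622.1 -20.7 246.5] yaw 54.39 F [  2.9  -1.6 -23.5] T [-0.38 -0.5  -0.04] op 0.149 q6 0.58
centre in tool [ 0.48  0.47 -0.  ]
```

Call:
carry_out([
  [[0,0.0005,0.0005,0.001,0],[0,0.0005,0.0005,0.0025,-5],[0,0.0005,0.0005,0.0025,-13],[0,0.0005,0.0005,0.0025,-21],[0,0.0005,0.0005,0.0025,-27],[0,0.0005,0.0005,0.0025,-27]],
])

```text
clock: 36.6
eef_pos: [623.6, -20.6, 246.2]
tcp_rot: [-3.138, -0.003, 1.422]
contact_force: [-1.8, -1.3, 3.2]
opening: 0.142
```

```bash
python3 - <<'E'
from h import *
st(); ctr(622.8,-20.6)
E
```

```text
t36.6 p [623.6 -20.6 246.2] yaw 81.49 F [-1.8 -1.3  3.2] T [-0.28  0.54 -0.01] op 0.142 q6 0.11
centre in tool [-0.09 -0.8   0.  ]
```

Call:
carry_out([
  [[0,0,-0.0008,0.001,-4],[0,0,-0.0008,0.001,-8],[0,0,-0.0008,0.001,-12],[0,0,-0.0008,0.001,-12]],
])

```text
clock: 37.0
eef_pos: [624.1, -21.2, 245.9]
tcp_rot: [3.14, -0.004, 1.626]
contact_force: [7.0, -8.7, -15.2]
opening: 0.144
```

Call:
carry_out([
  [[0,0,0,0,-4],[0,0,0,0,-8],[0,0,0,0,-12],[0,0,0,0,-12]],
])

```text
clock: 37.4
eef_pos: [624.4, -22.0, 245.8]
tcp_rot: [3.137, -0.005, 1.824]
contact_force: [1.9, -6.6, -14.3]
opening: 0.14
```

```bash
python3 - <<'E'
from h import *
st(); ctr(622.8,-20.6)
E
```

```text
t37.4 p [624.4 -22.  245.8] yaw 104.48 F [  1.9  -6.6 -14.3] T [-0.57 -0.87 -5.31] op 0.140 q6 -0.30
centre in tool [ 1.79 -1.2   0.  ]
```

Call:
carry_out([
  [[0,-0.001,0,0,-5],[0,-0.001,0.001,0,-10],[0,-0.001,0.001,0,-14],[0,-0.001,0.001,0,-14]],
])

```text
clock: 37.8
eef_pos: [625.7, -23.7, 246.9]
tcp_rot: [3.137, -0.002, 2.067]
contact_force: [-3.6, -7.3, 0.9]
opening: 0.14
```

```bash
python3 - <<'E'
from h import *
st(); ctr(622.8,-20.6); im,_=shot("wrist","w20"); crop(im,180,130,350,300,3.5,"pics/w20.png")
E
```

```text
t37.8 p [625.7 -23.7 246.9] yaw 118.43 F [-3.6 -7.3  0.9] T [-1.16  0.7   0.08] op 0.140 q6 -0.54
centre in tool [ 4.1  -1.11  0.  ]
```

View pics/w20.png

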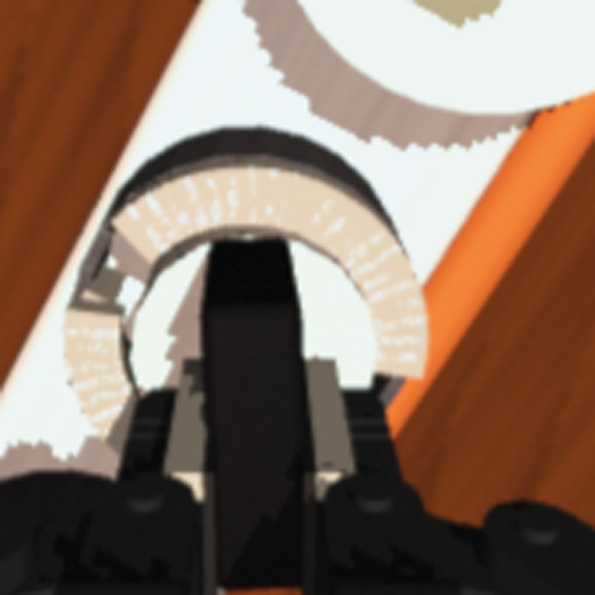

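Call:
carry_out([
  [[0,0,-0.0005,0.001,0],[0,0,-0.001,0.002,-8],[0,0.0002,0.0003,0.002,-16],[0,0.0005,0.0008,0.002,-24],[0,0.0008,0.0013,0.002,-32],[0,0.0012,0.0018,0.002,-40],[0,0.0012,0.0018,0.002,-40]],
])

```text
clock: 38.55
eef_pos: [627.6, -21.8, 246.7]
tcp_rot: [3.136, 0.004, 2.764]
contact_force: [-1.1, -2.3, 5.5]
opening: 0.138
```

```bash
python3 - <<'E'
from h import *
st(); ctr(622.8,-20.6)
E
```

```text
t38.5 p [627.6 -21.8 246.7] yaw 158.38 F [-1.1 -2.3  5.5] T [-0.52  0.41  0.09] op 0.138 q6 -1.24
centre in tool [ 4.88 -0.68 -0.03]
```

Call:
carry_out([
  [[0,0.0001,0,0,-8],[0,0.0003,0.0006,0,-16],[0,0.0005,0.001,0,-21],[0,0.0005,0.001,0,-21],[0,0.0005,0.001,-0.006,-21],[0,0.0005,0.001,-0.015,-21],[0,0.0005,0.001,-0.02,-21],[0,0.0005,0.001,-0.02,-21]],
])

```text
clock: 39.35
eef_pos: [627.6, -20.7, 267.6]
tcp_rot: [3.138, 0.008, 3.129]
contact_force: [0.2, 0.1, -0.5]
opening: 0.135
```

```bash
python3 - <<'E'
from h import *
st(); ctr(622.8,-20.6)
E
```

```text
t39.4 p [627.6 -20.7 267.6] yaw 179.31 F [ 0.2  0.1 -0.5] T [-0.    0.01 -0.01] op 0.135 q6 -1.60
centre in tool [ 4.85  0.04 -0.04]
```

Call:
carry_out([
  [[0,0,0,-0.05,0],[0,0,0,-0.095,0],[0,0.017,0.045,-0.1,0],[0,0.034,0.09,-0.1,0],[0,0.051,0.135,-0.1,0],[0,0.068,0.18,-0.1,0],[0,0.085,0.225,-0.1,0],[0,0.1,0.27,-0.1,0]],
])

```text
clock: 40.15
eef_pos: [528.9, 251.7, 367.8]
tcp_rot: [3.138, 0.007, 3.128]
contact_force: [0.5, 0.3, -1.7]
opening: 0.139
```

```bash
python3 - <<'E'
from h import *
st(); print(go([477,395,250]))
E
```

```text
t40.1 p [528.9 251.7 367.8] yaw 179.24 F [ 0.5  0.3 -1.7] T [ 0.02 -0.03  0.02] op 0.139 q6 -1.12
[0.0547 0.1422 0.1179]
```

Call:
carry_out([
  [[0,0.018,0.047,0,0],[0,0.036,0.094,0,0],[0,0.054,0.142,0,0],[0,0.0547,0.142,0.04,0],[0,0.0547,0.142,0.08,0],[0,0.0547,0.142,0.12,0],[0,0.0547,0.142,0.135,0],[0,0.0547,0.142,0.135,0]],
])

```text
clock: 40.95
eef_pos: [476.3, 394.2, 230.7]
tcp_rot: [3.141, 0.004, 3.128]
contact_force: [0.6, -0.1, -1.2]
opening: 0.134
```

```bash
python3 - <<'E'
from h import *
st(); print(go([477,395,221])); shot("wrist","w21")
E
```

```text
t41.0 p [476.3 394.2 230.7] yaw 179.21 F [ 0.6 -0.1 -1.2] T [-0.03  0.03 -0.04] op 0.134 q6 -0.87
[-0.0006  0.0008  0.0097]
```

View pics/w21.png

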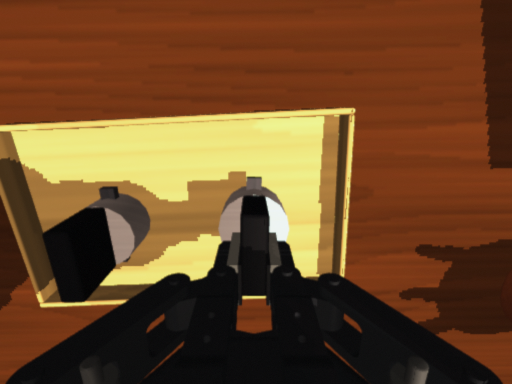

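Call:
carry_out([
  [[0,0,0,0.005,0],[0,0,0,0.008,0],[0,0,0,0.009,0],[0,0,0,0.009,0]],
])

```text
clock: 41.4
eef_pos: [477.4, 394.8, 224.3]
tcp_rot: [3.138, 0.007, 3.128]
contact_force: [-0.3, 0.2, -1.2]
opening: 0.136
```

```bash
python3 - <<'E'
from h import *
st()
E
```

```text
t41.4 p [477.4 394.8 224.3] yaw 179.20 F [-0.3  0.2 -1.2] T [-0.06 -0.01 -0.06] op 0.136 q6 -0.87
```

Call:
carry_out([
  [[0,0,0,0.002,0],[0,0,0,0.004,0],[0,0,0,0.004,0]],
])

```text
clock: 41.7
eef_pos: [478.0, 395.1, 221.8]
tcp_rot: [3.137, 0.008, 3.128]
contact_force: [-0.9, -2.3, 11.5]
opening: 0.136
```

```bash
python3 - <<'E'
from h import *
st()
E
```

```text
t41.7 p [478.  395.1 221.8] yaw 179.20 F [-0.9 -2.3 11.5] T [-0.49  0.5   0.07] op 0.136 q6 -0.87
```

Call:
carry_out([
  [[0,0,0,-0.001,0],[45,0,0,-0.001,0],[45,0,0,-0.001,0],[45,0,0,-0.001,0],[45,0,0,-0.04,0],[45,0,0,-0.08,0],[45,0,0,-0.12,0],[45,0,-0.03,-0.15,0]],
])

```text
clock: 42.5
eef_pos: [476.7, 366.5, 374.3]
tcp_rot: [3.134, 0.011, 3.13]
contact_force: [1.5, -0.7, 0.5]
opening: 0.45
```

Call:
carry_out([
  [[45,-0.01,-0.045,0,0],[45,-0.02,-0.09,0,0],[45,-0.03,-0.14,0,0],[45,-0.035,-0.19,0,0],[45,-0.04,-0.24,0,0],[45,-0.045,-0.29,0,0],[45,-0.05,-0.34,0,0],[45,-0.052,-0.38,0,0]],
])

```text
clock: 43.3
eef_pos: [524.1, -16.4, 372.1]
tcp_rot: [3.134, 0.011, 3.129]
contact_force: [0.0, 0.5, -0.3]
opening: 0.449
```

Call:
carry_out([
  [[45,0,0,0,0],[45,0,0,0,0],[45,0,0,0,0]],
])

```text
clock: 43.6
eef_pos: [524.0, -15.7, 372.0]
tcp_rot: [3.134, 0.011, 3.129]
contact_force: [-0.5, -0.4, -0.8]
opening: 0.448
```

```bash
python3 - <<'E'
from h import *
st(); im,c=shot("wrist","w22"); shot("scene","s4"); print(proj(c,[[442.2,-90.7,72],[460.3,55.5,72]]))
E
```

```text
t43.6 p [524.  -15.7 372. ] yaw 179.29 F [-0.5 -0.4 -0.8] T [-0.05  0.02 -0.  ] op 0.448 q6 -1.60
[[170.61610633 101.05800318]
 [324.68156141 119.02406152]]
```

View pics/w22.png

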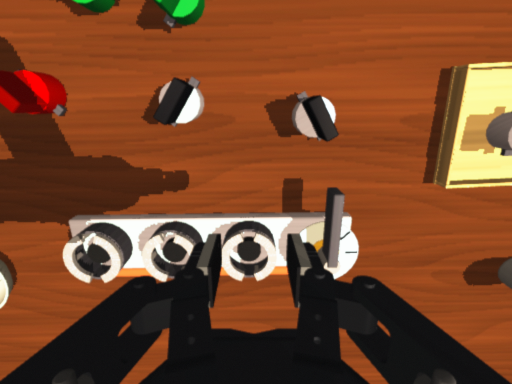

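View pics/s4.png

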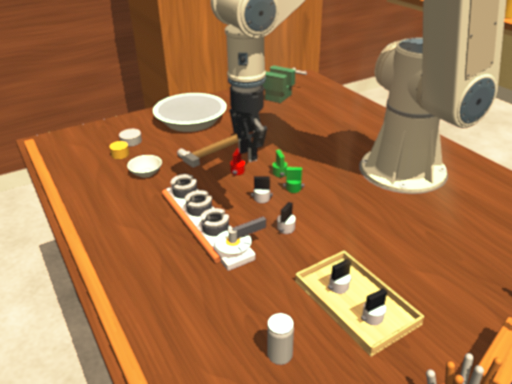

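```bash
python3 - <<'E'
from h import *
im,c=load("w22"); crop(im,145,65,355,150,3.8,"pics/w22a.png")
E
```

```text
(no output)
```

View pics/w22a.png

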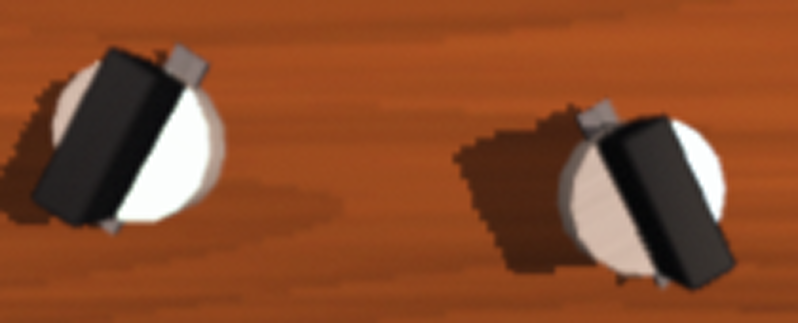

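```bash
python3 - <<'E'
from h import *
im,c=load("w22"); px=lambda q:np.array(q)/3.8+[145,65]
for q in ([(112,47),(157,68),(78,222),(35,198)],[(625,130),(668,117),(735,265),(693,288)]):
    P=unproj(c,px(q),72); a=(P[0]+P[1])/2;b=(P[2]+P[3])/2;d=b-a
    print(P.mean(0).round(1),"len",np.linalg.norm(d).round(1),"ang",np.degrees(np.arctan2(d[1],d[0])).round(1),np.linalg.norm(P[0]-P[1]).round(1))
# cylinder top circle
for q in ([(53,60),(225,60),(140,222)],): pass
print(go([442,-91,300]),go([460,55.5,300]))
E
```

```text
[441.8 -91.3  72. ] len 42.3 ang -33.3 11.5
[459.4  55.   72. ] len 42.4 ang 27.7 10.9
[ 0.082  -0.0772  0.0705] [0.0656 0.0695 0.0718]
```

Call:
carry_out([
  [[60,0.03,0.035,0.02,-8],[60,0.0655,0.0695,0.05,-16],[60,0.0655,0.0695,0.07,-24],[60,0.0655,0.0695,0.075,-28.5],[60,0.0655,0.0695,0.075,-28.5],[60,0.0655,0.0695,0.075,-28.5]],
])

```text
clock: 44.3
eef_pos: [460.4, 56.3, 297.1]
tcp_rot: [3.14, 0.014, -2.656]
contact_force: [0.8, -0.8, -1.5]
opening: 0.601
```

```bash
python3 - <<'E'
from h import *
st(); im,c=shot("wrist","w23"); print(go([459.7,55.2,213])); print(proj(c,[[459.7,55.2,72]])); crop(im,150,100,360,300,2.8,"pics/w23a.png")
E
```

```text
t44.3 p [460.4  56.3 297.1] yaw -152.19 F [ 0.8 -0.8 -1.5] T [-0.   -0.    0.02] op 0.601 q6 -1.95
[ 0.0024 -0.0004  0.0844]
[[252.57068655 208.70112077]]
```

View pics/w23a.png

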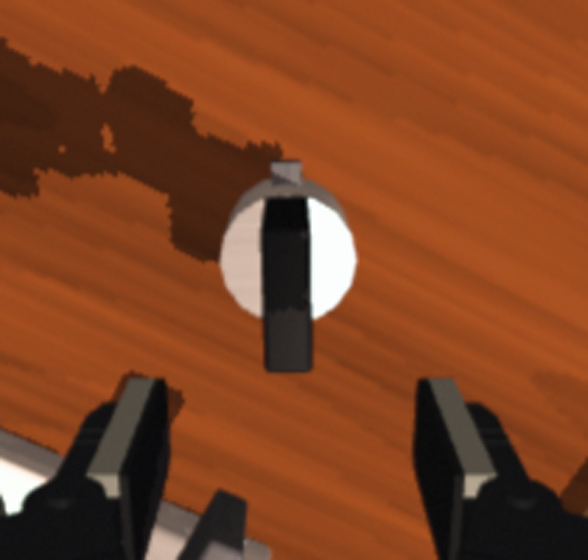

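Call:
carry_out([
  [[60,0.0024,-0.0004,0.04,0],[60,0.0024,-0.0004,0.075,0],[60,0.0024,-0.0004,0.0844,0],[60,0.0024,-0.0004,0.0844,0],[0,0.0024,-0.0004,0.0844,0],[0,0.0024,-0.0004,0.0844,0],[0,0.0024,-0.0004,0.0844,0],[0,0.0024,-0.0004,0.0844,0]],
], squeeze=80)

```text
clock: 45.15
eef_pos: [460.4, 55.2, 214.5]
tcp_rot: [-3.141, 0.017, -2.657]
contact_force: [-1.3, -0.4, 8.0]
opening: 0.147
```

Call:
carry_out([
  [[0,0,0,0,0],[0,0,0,0,0],[0,0,0,0,0]],
])

```text
clock: 45.45
eef_pos: [460.5, 55.2, 214.8]
tcp_rot: [-3.141, 0.017, -2.657]
contact_force: [0.5, 0.3, -1.5]
opening: 0.15
```

```bash
python3 - <<'E'
from h import *
st(); ctr(459.7,55.2)
E
```

```text
t45.5 p [460.5  55.2 214.8] yaw -152.22 F [ 0.5  0.3 -1.5] T [ 0.04  0.01 -0.01] op 0.150 q6 -1.95
centre in tool [ 0.71  0.33 -0.01]
```

Call:
carry_out([
  [[0,0,0,-0.02,0],[0,0,0,-0.06,0],[0,0,0,-0.1,0],[0,0,0,-0.12,7],[0,0,0,-0.12,15],[0,0,0,-0.12,22],[0,0,0,-0.12,28.2],[0,0,0,-0.12,28.2]],
])

```text
clock: 46.25
eef_pos: [458.4, 54.3, 334.8]
tcp_rot: [3.134, 0.015, 3.133]
contact_force: [-0.1, 0.0, -2.7]
opening: 0.146
```

```bash
python3 - <<'E'
from h import *
st(); print(go([622.8+.7,-20.6,335]))
E
```

```text
t46.2 p [458.4  54.3 334.8] yaw 179.49 F [-0.1  0.  -2.7] T [ 0.04  0.01 -0.  ] op 0.146 q6 -1.45
[-0.1657 -0.0734  0.0017]
```

Call:
carry_out([
  [[0,-0.04,-0.018,0,0],[0,-0.08,-0.036,0,0],[0,-0.12,-0.054,0,0],[0,-0.16,-0.07,0,0],[0,-0.1657,-0.0734,0.02,0],[0,-0.1657,-0.0734,0.045,0],[0,-0.1657,-0.0734,0.045,0],[0,-0.1657,-0.0734,0.045,0]],
])

```text
clock: 47.05
eef_pos: [623.7, -20.2, 291.4]
tcp_rot: [3.134, 0.013, 3.134]
contact_force: [0.7, -0.1, -1.6]
opening: 0.149
```

```bash
python3 - <<'E'
from h import *
st(); print(go([622.8+.7,-20.6,265])); shot("wrist","w24"); shot("scene","s5")
E
```

```text
t47.0 p [623.7 -20.2 291.4] yaw 179.59 F [ 0.7 -0.1 -1.6] T [-0.01 -0.01  0.02] op 0.149 q6 -1.61
[ 0.0006 -0.0006  0.0264]
```

View pics/w24.png

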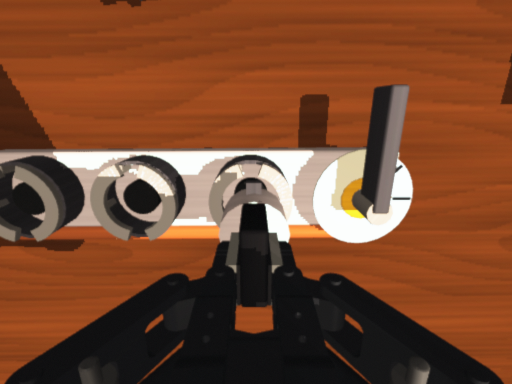

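Call:
carry_out([
  [[0,0.0006,-0.0006,0.01,0],[0,0.0006,-0.0006,0.018,0],[0,0.0006,-0.0006,0.026,0],[0,0.0006,-0.0006,0.033,0],[0,0.0006,-0.0006,0.036,0],[0,0.0006,-0.0006,0.036,0]],
])

```text
clock: 47.75
eef_pos: [624.0, -20.8, 255.9]
tcp_rot: [3.134, 0.015, 3.134]
contact_force: [-0.3, -4.4, -5.4]
opening: 0.152
```

```bash
python3 - <<'E'
from h import *
st(); ctr(622.8,-20.6)
E
```

```text
t47.8 p [624.  -20.8 255.9] yaw 179.57 F [-0.3 -4.4 -5.4] T [-1.06  0.23  0.  ] op 0.152 q6 -1.61
centre in tool [ 1.15  0.15 -0.02]
```

Call:
carry_out([
  [[0,0,-0.0006,0.003,0],[0,0,-0.0006,0.006,0],[0,0,-0.0006,0.009,0],[0,0,-0.0006,0.012,0],[0,0,-0.0006,0.012,0],[0,0,-0.0006,0.012,0]],
])

```text
clock: 48.35
eef_pos: [624.2, -21.2, 244.0]
tcp_rot: [3.134, 0.015, 3.134]
contact_force: [-0.6, -0.2, 4.5]
opening: 0.148
```

```bash
python3 - <<'E'
from h import *
st(); ctr(622.8,-20.6)
E
```

```text
t48.4 p [624.2 -21.2 244. ] yaw 179.56 F [-0.6 -0.2  4.5] T [-0.11  0.38  0.02] op 0.148 q6 -1.61
centre in tool [ 1.45  0.55 -0.02]
```

Call:
carry_out([
  [[0,0,-0.0001,0,8],[0,0,-0.0003,0,16],[0,0.0001,-0.0005,0,24],[0,0.0002,-0.0006,0,32],[0,0.0003,-0.0008,0,40],[0,0.0004,-0.0009,0,48],[0,0.0005,-0.001,0,55],[0,0.0005,-0.001,0,55]],
])

```text
clock: 49.15
eef_pos: [622.8, -23.2, 243.8]
tcp_rot: [3.128, 0.003, 2.17]
contact_force: [-5.5, -8.6, 3.2]
opening: 0.15
```

```bash
python3 - <<'E'
from h import *
st(); ctr(622.8,-20.6)
E
```

```text
t49.1 p [622.8 -23.2 243.8] yaw 124.36 F [-5.5 -8.6  3.2] T [-1.74  1.05 -0.08] op 0.150 q6 -0.65
centre in tool [2.12 1.43 0.01]
```

Call:
carry_out([
  [[0,0,0,0,3],[0,0,0,0,6],[0,0,0,0,9],[0,0,0,0,9]],
])

```text
clock: 49.55
eef_pos: [622.2, -23.6, 243.9]
tcp_rot: [3.13, 0.001, 2.013]
contact_force: [-5.0, -4.7, 7.3]
opening: 0.147
```

```bash
python3 - <<'E'
from h import *
st(); ctr(622.8,-20.6)
E
```

```text
t49.5 p [622.2 -23.6 243.9] yaw 115.31 F [-5.  -4.7  7.3] T [-0.97  1.07  0.19] op 0.147 q6 -0.49
centre in tool [2.48 1.87 0.02]
```

Call:
carry_out([
  [[0,0,0,-0.001,1],[0,0,0,-0.002,1],[45,0,0,-0.002,1],[45,0,0,-0.002,1],[45,0,0,-0.002,1],[45,0,0,-0.04,1],[45,0,0,-0.08,1],[45,0,0,-0.08,1]],
])

```text
clock: 50.35
eef_pos: [623.4, -23.9, 329.3]
tcp_rot: [3.122, 0.004, 1.995]
contact_force: [0.9, -0.5, -0.4]
opening: 0.452
```

```bash
python3 - <<'E'
from h import *
st(); im,c=shot("wrist","w25"); crop(im,150,80,370,300,2.7,"pics/w25a.png"); shot("scene","s6")
print(proj(c,[[622.8,-20.6,104],[622.8,-20.6,112]]))
E
```

```text
t50.4 p [623.4 -23.9 329.3] yaw 114.31 F [ 0.9 -0.5 -0.4] T [-0.03 -0.08 -0.01] op 0.452 q6 -0.47
[[249.00877771 208.53117954]
 [249.02932296 212.44815332]]
```

View pics/w25a.png

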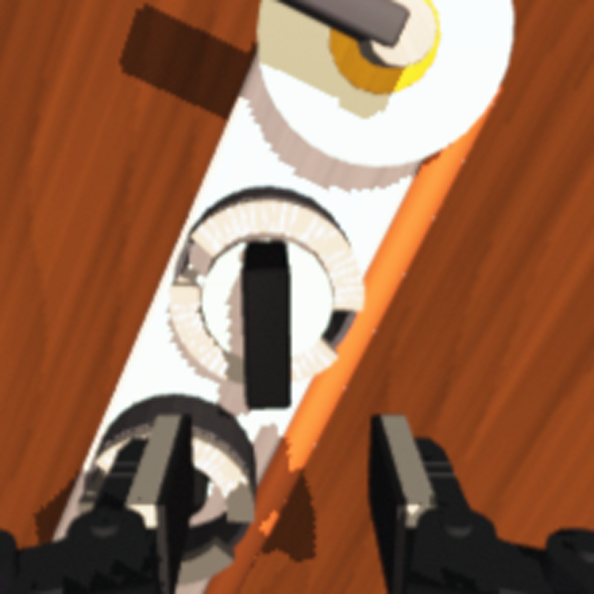

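```bash
python3 - <<'E'
from h import *
print(go([442,-91.2,300]))
E
```

```text
[ 0.0127 -0.1918  0.0223]
```

Call:
carry_out([
  [[60,0.002,-0.04,0,-8],[60,0.005,-0.08,0,-16],[60,0.008,-0.12,0,-24],[60,0.01,-0.16,0,-32],[60,0.0127,-0.1918,0.02,-32.5],[60,0.0127,-0.1918,0.022,-32.5],[60,0.0127,-0.1918,0.022,-32.5]],
])

```text
clock: 51.15
eef_pos: [441.4, -91.3, 299.2]
tcp_rot: [3.131, 0.007, 2.561]
contact_force: [1.4, 0.7, 1.0]
opening: 0.603
```

```bash
python3 - <<'E'
from h import *
st(); im,c=shot("wrist","w26"); print(go([442,-91.2,213])); print(proj(c,[[442,-91.2,72]])); crop(im,150,80,370,300,2.7,"pics/w26a.png")
E
```

```text
t51.1 p [441.4 -91.3 299.2] yaw 146.73 F [1.4 0.7 1. ] T [ 0.02  0.01 -0.03] op 0.603 q6 -1.21
[ 0.0011 -0.0012  0.0868]
[[251.15460244 211.48137437]]
```

View pics/w26a.png

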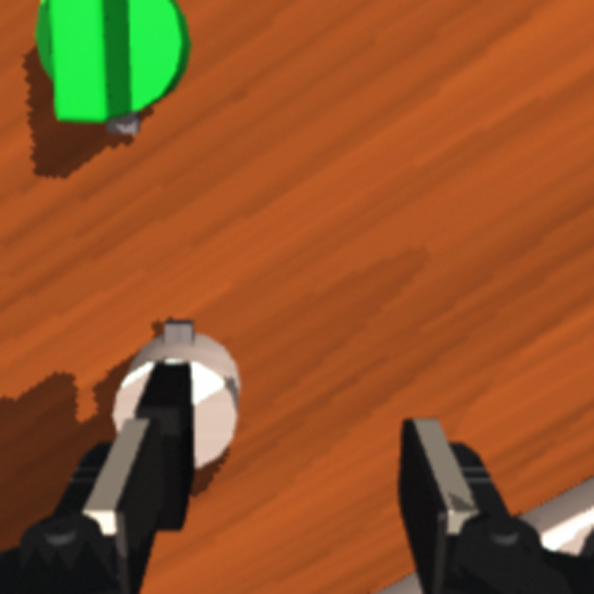

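Call:
carry_out([
  [[60,0,0,-0.03,0],[60,-0.04,-0.036,-0.05,0],[60,-0.06,-0.036,-0.05,0],[60,-0.06,-0.036,-0.05,0],[60,-0.06,-0.036,-0.05,0]],
])

```text
clock: 51.7
eef_pos: [473.2, -154.3, 349.8]
tcp_rot: [3.13, 0.008, 2.561]
contact_force: [0.4, 0.7, -0.2]
opening: 0.594
```

```bash
python3 - <<'E'
from h import *
st(); im,c=shot("wrist","w27"); crop(im,180,60,330,210,4,"pics/w27a.png")
E
```

```text
t51.7 p [ 473.2 -154.3  349.8] yaw 146.74 F [ 0.4  0.7 -0.2] T [0.04 0.02 0.04] op 0.594 q6 -1.32
```

View pics/w27a.png

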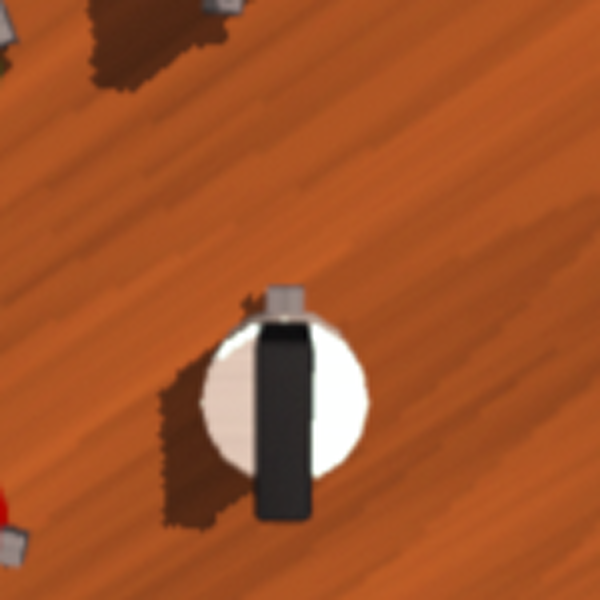

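```bash
python3 - <<'E'
from h import *
im,c=load("w27"); q=lambda u,v:(u/4+180,v/4+60)
P=unproj(c,[q(283.5,430)],72)[0]; print(P); 
print(np.linalg.norm(np.diff(unproj(c,[q(284,338),q(284,520)],72),axis=0)))
Q=unproj(c,[q(284.5,302)],18)[0]; print(Q,np.linalg.norm((Q-P)[:2]))
print(unproj(c,[q(285,400)],34))
print(go([P[0],P[1],300]))
E
```

```text
[ 454.26586811 -141.47969442   72.        ]
43.3230326131166
[ 434.7247642  -128.27861697   18.        ] 23.582264264803534
[[ 454.83179354 -141.39128156   34.        ]]
[ 0.0224 -0.0002  0.0493]
```

Call:
carry_out([
  [[60,0.0224,0,0.04,0],[60,0.0224,0,0.08,0],[60,0.0224,0,0.11,0],[60,0.0224,0,0.11,0],[60,0.0224,0,0.11,0]],
])

```text
clock: 52.25
eef_pos: [455.0, -140.4, 239.4]
tcp_rot: [3.131, 0.005, 2.563]
contact_force: [0.7, 0.8, -0.4]
opening: 0.603
```

```bash
python3 - <<'E'
from h import *
st(); im,c=shot("wrist","w28");print(go([454.4,-141.4,213]));  crop(im,150,80,370,300,2.7,"pics/w28a.png")
E
```

```text
t52.2 p [ 455.  -140.4  239.4] yaw 146.82 F [ 0.7  0.8 -0.4] T [ 0.04  0.05 -0.03] op 0.603 q6 -1.31
[ 0.0008 -0.0015  0.0272]
```

View pics/w28a.png

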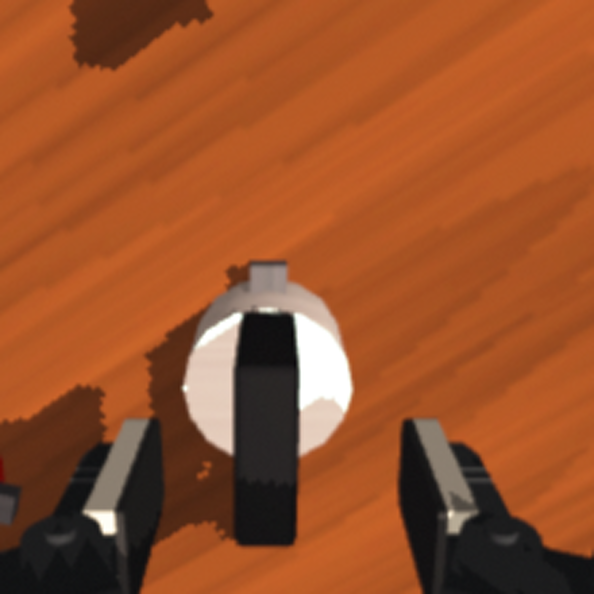

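Call:
carry_out([
  [[60,0.0008,-0.0015,0.015,0],[60,0.0008,-0.0015,0.027,0],[60,0.0008,-0.0015,0.027,0],[0,0.0008,-0.0015,0.027,0],[0,0.0008,-0.0015,0.027,0],[0,0.0008,-0.0015,0.027,0],[0,0.0008,-0.0015,0.027,0],[0,0.0008,-0.0015,0.027,0]],
], squeeze=80)

```text
clock: 53.1
eef_pos: [454.6, -141.5, 213.7]
tcp_rot: [3.13, 0.008, 2.562]
contact_force: [-0.1, -0.2, 6.2]
opening: 0.15
```

Call:
carry_out([
  [[0,0,0,0,0],[0,0,0,0,0]],
])

```text
clock: 53.3
eef_pos: [454.6, -141.5, 213.8]
tcp_rot: [3.13, 0.008, 2.562]
contact_force: [-0.4, -0.7, 2.5]
opening: 0.151
```

```bash
python3 - <<'E'
from h import *
st(); ctr(454.4,-141.4)
E
```

```text
t53.3 p [ 454.6 -141.5  213.8] yaw 146.80 F [-0.4 -0.7  2.5] T [-0.01  0.14  0.  ] op 0.151 q6 -1.31
centre in tool [ 0.25 -0.07 -0.  ]
```

Call:
carry_out([
  [[0,0,0,-0.02,0],[0,0,0,-0.06,0],[0,0,0,-0.1,0],[0,0,0,-0.12,-8],[0,0,0,-0.12,-16],[0,0,0,-0.12,-24],[0,0,0,-0.12,-32.7],[0,0,0,-0.12,-32.7]],
])

```text
clock: 54.1
eef_pos: [452.8, -141.9, 333.5]
tcp_rot: [3.136, 0.013, 3.135]
contact_force: [-1.7, 0.4, -1.4]
opening: 0.145
```

```bash
python3 - <<'E'
from h import *
st(); print(go([622.6,-211.1,335]))
E
```

```text
t54.1 p [ 452.8 -141.9  333.5] yaw 179.64 F [-1.7  0.4 -1.4] T [-0.    0.03 -0.01] op 0.145 q6 -1.88
[-0.1703 -0.0681  0.0002]
```

Call:
carry_out([
  [[0,-0.04,-0.016,0,0],[0,-0.08,-0.032,0,0],[0,-0.12,-0.048,0,0],[0,-0.16,-0.065,0,0],[0,-0.1703,-0.0681,0.02,0],[0,-0.1703,-0.0681,0.045,0],[0,-0.1703,-0.0681,0.05,0],[0,-0.1703,-0.0681,0.05,0]],
])

```text
clock: 54.9
eef_pos: [622.6, -210.6, 283.9]
tcp_rot: [3.135, 0.009, 3.133]
contact_force: [1.2, -0.1, -2.6]
opening: 0.152
```

```bash
python3 - <<'E'
from h import *
st(); print(go([622.6,-211.1,255])); im,c=shot("wrist","w29"); crop(im,150,100,370,300,2.7,"pics/w29a.png")
E
```

```text
t54.9 p [ 622.6 -210.6  283.9] yaw 179.50 F [ 1.2 -0.1 -2.6] T [-0.01  0.01 -0.01] op 0.152 q6 -1.90
[ 0.0002 -0.0007  0.0289]
```

View pics/w29a.png

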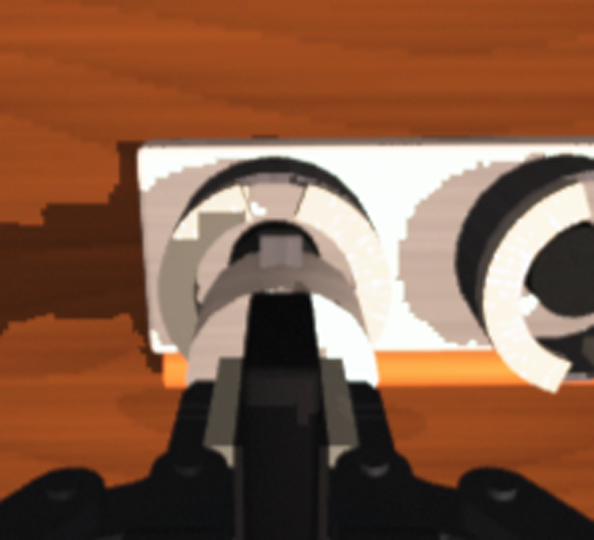

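Lug (280,250) lies in line with the notch (275,200). Lower into the socket.

Call:
carry_out([
  [[0,0.0002,-0.0007,0.01,0],[0,0.0002,-0.0007,0.018,0],[0,0.0002,-0.0007,0.024,0],[0,0.0002,-0.0007,0.029,0],[0,0.0002,-0.0007,0.029,0]],
])

```text
clock: 55.45
eef_pos: [622.6, -211.4, 255.2]
tcp_rot: [3.136, 0.01, 3.133]
contact_force: [-2.7, -1.0, -3.9]
opening: 0.155
```

```bash
python3 - <<'E'
from h import *
st(); ctr(622.4,-211.1)
E
```

```text
t55.5 p [ 622.6 -211.4  255.2] yaw 179.52 F [-2.7 -1.  -3.9] T [-0.43  0.51  0.03] op 0.155 q6 -1.90
centre in tool [ 0.23  0.27 -0.  ]
```

Call:
carry_out([
  [[0,0,0,0.003,0],[0,0,0,0.006,0],[0,0,0,0.009,0],[0,0,0,0.012,0],[0,0,0,0.012,0],[0,0,0,0.012,0]],
])

```text
clock: 56.05
eef_pos: [622.8, -211.4, 243.4]
tcp_rot: [3.136, 0.01, 3.133]
contact_force: [-3.1, -2.6, 1.5]
opening: 0.154
```

```bash
python3 - <<'E'
from h import *
st(); ctr(622.4,-211.1)
E
```

```text
t56.0 p [ 622.8 -211.4  243.4] yaw 179.53 F [-3.1 -2.6  1.5] T [-0.54  0.62  0.03] op 0.154 q6 -1.90
centre in tool [ 0.38  0.34 -0.  ]
```

Call:
carry_out([
  [[0,0.0006,-0.0005,0.0006,0],[0,0.0006,-0.0005,0.0006,0],[0,0.0006,-0.0005,0.0006,8],[0,0.0006,-0.0005,0.0006,16],[0,0.0006,-0.0005,0.0006,16]],
])

```text
clock: 56.55
eef_pos: [622.6, -211.9, 243.1]
tcp_rot: [3.133, 0.01, 2.852]
contact_force: [-0.8, 1.0, 3.6]
opening: 0.152
```

```bash
python3 - <<'E'
from h import *
st(); ctr(622.4,-211.1)
E
```

```text
t56.5 p [ 622.6 -211.9  243.1] yaw 163.41 F [-0.8  1.   3.6] T [-0.08  0.18  0.01] op 0.152 q6 -1.62
centre in tool [0.42 0.68 0.  ]
```

Call:
carry_out([
  [[0,0,0,0,8],[0,0,0,0,16],[0,0,0,0,24],[0,0,0,0,32],[0,0,0,0,40],[0,0,0,0,45],[0,0,0,0,49],[0,0,0,0,49]],
])

```text
clock: 57.35
eef_pos: [621.2, -212.3, 242.9]
tcp_rot: [3.133, -0.001, 2.0]
contact_force: [-10.2, -3.4, 8.0]
opening: 0.15
```

```bash
python3 - <<'E'
from h import *
st(); ctr(622.4,-211.1)
E
```

```text
t57.4 p [ 621.2 -212.3  242.9] yaw 114.61 F [-10.2  -3.4   8. ] T [-0.77  1.84  0.29] op 0.150 q6 -0.77
centre in tool [0.56 1.55 0.01]
```

Call:
carry_out([
  [[0,0,0.0005,-0.001,0],[0,0,0.0005,-0.002,0],[45,0,0.0005,-0.002,0],[45,0,0.0005,-0.002,0],[45,0,0.0005,-0.002,0],[45,0,0,-0.04,0],[45,0,0,-0.08,0],[45,0,0,-0.12,0]],
])

```text
clock: 58.15
eef_pos: [620.4, -212.6, 363.9]
tcp_rot: [3.133, -0.002, 2.001]
contact_force: [0.6, 0.3, -0.2]
opening: 0.45
```

Call:
carry_out([
  [[45,-0.04,0.02,0,0],[45,-0.05,0.03,0,0],[45,-0.05,0.03,0,0],[45,-0.05,0.03,0,0]],
])

```text
clock: 58.55
eef_pos: [668.1, -245.2, 363.3]
tcp_rot: [3.134, -0.003, 2.001]
contact_force: [-0.2, 0.3, -0.6]
opening: 0.451
```

```bash
python3 - <<'E'
from h import *
st(); im,c=shot("wrist","w30"); print(proj(c,[[622.4,-211.1,104],[622.8,-20.6,104]])); crop(im,130,0,400,270,2.2,"pics/w30a.png")
im,c=shot("scene","s7")
E
```

```text
t58.5 p [ 668.1 -245.2  363.3] yaw 114.66 F [-0.2  0.3 -0.6] T [ 0.05  0.02 -0.01] op 0.451 q6 -0.79
[[ 218.83698501  143.91593926]
 [ 332.03088371 -126.45075684]]
```

View pics/w30a.png

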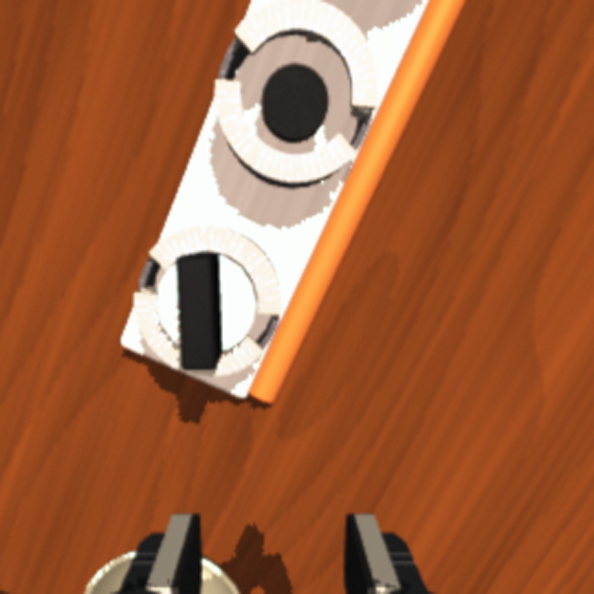

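View pics/s7.png

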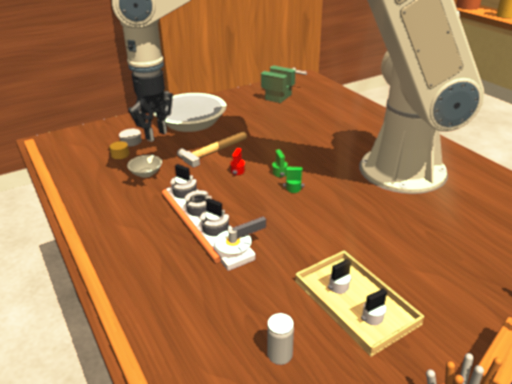

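```bash
python3 - <<'E'
from h import *
print(go([558.5,74.3,330]))
E
```

```text
[0.3356 0.0337 0.0347]
```

Call:
carry_out([
  [[100,0.04,0.004,0,-8],[100,0.085,0.008,0,-16],[100,0.13,0.013,0,-24],[100,0.175,0.017,0,-32],[100,0.22,0.022,0,-40],[100,0.265,0.026,0,-48],[100,0.31,0.031,0,-56],[100,0.3356,0.0337,0.01,-64]],
])

```text
clock: 59.45
eef_pos: [556.7, 76.9, 355.7]
tcp_rot: [3.135, 0.007, 3.126]
contact_force: [-0.4, -0.0, 0.6]
opening: 0.996
```

Call:
carry_out([
  [[100,0,0,0,-1],[100,0,0,0,-1],[100,0,0,0,-1]],
])

```text
clock: 59.75
eef_pos: [556.9, 76.1, 356.0]
tcp_rot: [3.135, 0.007, 3.141]
contact_force: [0.4, -0.3, -0.5]
opening: 1.0
```

```bash
python3 - <<'E'
from h import *
st(); im,c=shot("wrist","w31"); print(go([558.5,74.3,228])); print(proj(c,[[558.5,74.5,80],[623.4,74.5,80]]))
E
```

```text
t59.8 p [556.9  76.1 356. ] yaw 179.94 F [ 0.4 -0.3 -0.5] T [ 0.05 -0.03 -0.01] op 1.000 q6 -1.44
[-0.0005 -0.0024  0.128 ]
[[250.20916335 193.36184341]
 [250.51364339 253.18122386]]
```

View pics/w31.png

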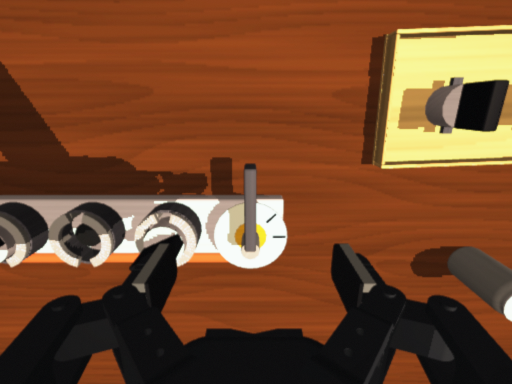

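Call:
carry_out([
  [[100,-0.0008,-0.002,0.04,0],[100,-0.0008,-0.002,0.08,0],[100,-0.0008,-0.002,0.12,0],[100,-0.0008,-0.002,0.127,0],[100,-0.0008,-0.002,0.127,0],[0,-0.0008,-0.002,0.127,0],[0,-0.0008,-0.002,0.127,0],[0,-0.0008,-0.002,0.127,0]],
], squeeze=25)

```text
clock: 60.6
eef_pos: [559.5, 74.7, 230.7]
tcp_rot: [3.135, 0.01, 3.14]
contact_force: [0.0, -0.4, 0.3]
opening: 0.515
```

Call:
carry_out([
  [[0,0,0,0,0],[0,0,0,0,0],[0,0,0,0,0],[0,0,0,0,0]],
])

```text
clock: 61.0
eef_pos: [559.8, 74.5, 231.6]
tcp_rot: [3.135, 0.011, 3.14]
contact_force: [-1.0, -3.0, 8.4]
opening: 0.132
```

```bash
python3 - <<'E'
from h import *
p,Rt,y=st(); ax=np.array([623.4,74.5]); v=p[:2]-ax; print(np.linalg.norm(v), np.degrees(np.arctan2(v[1],-v[0])))
for i in (8,16,24,32,40,45):
    a=np.radians(-i); M=np.array([[np.cos(a),-np.sin(a)],[np.sin(a),np.cos(a)]]); q=ax+M@v
    print(np.round(Rt.T@np.array([*(q-p[:2]),0])/1000,4),i)
E
```

```text
t61.0 p [559.8  74.5 231.6] yaw 179.89 F [-1.  -3.   8.4] T [-0.64  0.15 -0.34] op 0.132 q6 -1.45
63.583972467700804 -0.018715710764611475
[-0.0006  0.0089  0.0001] 8
[-0.0024  0.0175  0.0001] 16
[-0.0054  0.0259  0.0002] 24
[-0.0096  0.0337  0.0003] 32
[-0.0148  0.0409  0.0004] 40
[-0.0185  0.045   0.0005] 45
```

Call:
carry_out([
  [[0,-0.0006,0.0089,0,8],[0,-0.0024,0.0175,0,16],[0,-0.0054,0.0259,0,24],[0,-0.0096,0.0337,0,32],[0,-0.0148,0.0409,0,40],[0,-0.0187,0.0452,0,45.5],[0,-0.0187,0.0452,0,45.5],[0,-0.0187,0.0452,0,45.5]],
])

```text
clock: 61.8
eef_pos: [579.1, 118.3, 231.9]
tcp_rot: [3.13, 0.006, 2.346]
contact_force: [4.9, -12.3, -4.7]
opening: 0.136
```

```bash
python3 - <<'E'
from h import *
p,Rt,y=st(); ax=np.array([623.4,74.5]); v=p[:2]-ax; print(np.linalg.norm(v), np.degrees(np.arctan2(v[1],-v[0])))
E
```

```text
t61.8 p [579.1 118.3 231.9] yaw 134.40 F [  4.9 -12.3  -4.7] T [-2.14 -0.65 -0.47] op 0.136 q6 -0.58
62.284885081970955 44.65955139735669
```

Call:
carry_out([
  [[100,0,0,0,0],[100,0,0,0,0],[100,0,0,0,0],[100,0,0,0,0],[100,0,0,-0.04,0],[100,0,0,-0.08,0],[100,0,0,-0.12,0],[100,0,0,-0.14,0]],
])

```text
clock: 62.6
eef_pos: [578.0, 118.1, 375.7]
tcp_rot: [3.126, 0.008, 2.346]
contact_force: [-0.1, -0.3, -0.9]
opening: 1.002
```

Call:
carry_out([
  [[100,-0.04,0,0,0],[100,-0.04,0,0,0],[100,-0.04,0,0,0]],
])

```text
clock: 62.9
eef_pos: [606.0, 89.2, 375.9]
tcp_rot: [3.126, 0.008, 2.345]
contact_force: [-0.1, 0.2, -0.3]
opening: 0.999
```

```bash
python3 - <<'E'
from h import *
st(); im,c=shot("wrist","w32"); crop(im,160,80,340,260,3.3,"pics/w32a.png"); shot("scene","s8"); shot("side","d8"); print(proj(c,[[623.4,74.5,80]]))
E
```

```text
t62.9 p [606.   89.2 375.9] yaw 134.35 F [-0.1  0.2 -0.3] T [ 0.02 -0.02 -0.02] op 0.999 q6 -0.63
[[251.49839399 206.26047371]]
```

View pics/w32a.png

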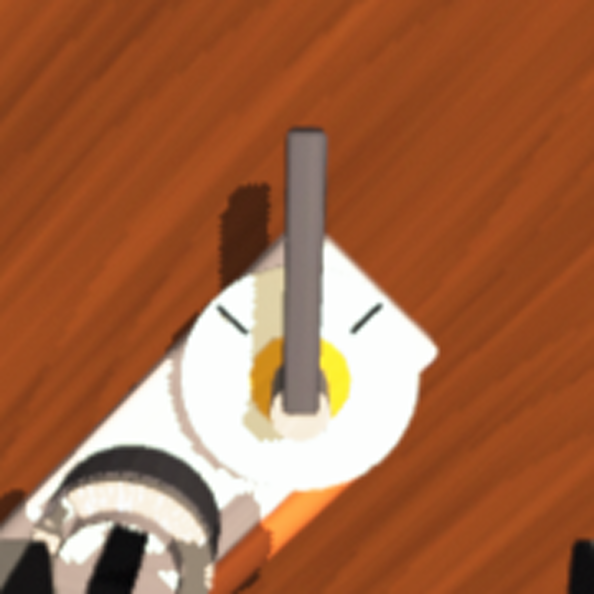

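View pics/s8.png

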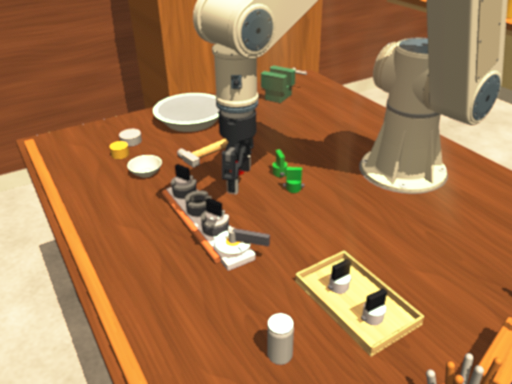

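```bash
python3 - <<'E'
from h import *
st(); print(workorder.sign_off())
E
```

```text
t63.0 p [605.3  89.9 375.3] yaw 134.43 F [-0.6  0.3 -0.3] T [ 0.01 -0.05  0.04] op 1.004 q6 -0.63
the job is handed in; nothing more can be done
None
```

I finished the job and handed it in at 63 s. Getting the two spent cartridges out meant forcing each one past a hard stop.

**What I did:** I shut the valve, then moved the two spent cartridges from port0 and port2 to the tray. I locked the two new cartridges into port2 and port0, and left port1 empty. Last, I opened the valve to about 45 degrees. There were only two spent and two new cartridges in the scene.

**Last checks:**
- **Spent cartridges:** both stand upright in the tray in the final scene picture.
- **New cartridges:** I let go of both bars about 65 degrees clockwise of the notches, near the stop. After release the bar tops matched the locked height in the wrist pictures. I did not re-measure them after moving the valve.
- **Valve:** the lever covers its middle mark, halfway between the other two. The arm reading gave about 44.7 degrees.
- **Other objects:** the hammer, bowl, can and look-alikes look undisturbed in the scene picture. I did not measure their positions.

**What disagreed with the work order:**
- **Starting angle:** both spent bars stood about 55 degrees counter-clockwise of the notches, not 63 degrees clockwise.
- **Forced removal:** pressed down, each could turn only within a closed range (about 35 to 83 degrees, measured at port2) with a stop at both ends. I pushed both counter-clockwise past the stop with up to about 5 N m of twist. They then came out as described, but this was not a normal release.
- **Knocked cartridge:** the new cartridge for port0 was shoved about 50 mm before I reached it, so I measured it again before gripping.

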